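# File the logbook in the sliding book rack

### The job

The run is written up, so put the logbook away: take the spiral logbook off the sloping reading stand and stand it upright on its short edge in the book rack, flat beside the blue book. Then slide the rack's movable end up against it, so that the three books stand upright in one snug row without gaps, and leave the punch, the marker and the calculator where they are.

Things in the scene. Friction and masses are not known exactly. Their poses are not given: they have to be found in the camera images.
- logbook: Spiral notebook, white written page: stiff slab 208 mm long (own x), 146 wide (y, -75 to 71), 12 thick (z, 0 to 12; wire spiral on one long side to 16), 0.26 kg. Origin: centre of its back face. At first it leans on the stand 33 deg from vertical, x pointing up the slope to its top short edge, z (page) facing forward and up. Its top 80 mm are free on both faces: take it there, along the slope.
- logbook_mid (a point): Centre of the logbook's slab, half way through its 12 mm thickness and 104 mm from either short edge; axes as the logbook.
- stand: Fixed grey sheet-metal reading stand, 180 mm wide, 155 deep, 110 high. Its slope leans 33 deg from vertical; back plate 122 mm up the slope, foot ledge 25 mm deep with a 10 mm lip in front of the book's lower edge (lift the book up the slope to clear it). Origin on the bench under the foot of the slope, mid width; own x points backwards under the slope.
- rack: Fixed book rack: wooden base 160 mm deep (own x; books' spines face -x, to the robot) and 300 long (own y), floor 12 mm above the bench. Origin: centre of its underside. The row of books runs along y from the inner face of the fixed dark steel end, at y = -100 mm, to the sliding end. Both steel ends are 130 mm wide and reach 127 mm above the bench.
- red_book: Loose red bound book standing upright against the fixed end, 28 mm thick (own y), 150 high, 130 deep, 0.36 kg. Origin: centre of its underside.
- blue_book: Loose blue bound book standing upright beside the red one, 22 mm thick (own y), 142 high, 122 deep, 0.27 kg. Origin: centre of its underside; its open face is 11 mm from the origin on the +y side, towards the sliding end. The logbook goes between this face and the sliding end.
- book_end (a joint): Position of the rack's sliding end (m): 0 fully out, grows as it is pushed towards the books (rack's -y), up to 0.19; its inner face is at rack y = 0.108 m minus this value. Starts at 0.05 to 0.105; about 0.146 when the row is snug. Slides stiffly (about 2.5 N) and stays where it is left.
- book_end_face (a point): On the inner face of the sliding dark steel end, mid width, 60 mm above the bench; axes as the rack (y points away from the books). The plate is 4 mm thick. Its foot runs 60 mm outward (+y) to an upturned thumb tab, 60 mm wide (x) and 4 thick, from 12 to 50 mm above the bench, its outer face 64 mm from this point in y: push there. A slanting strut stands at each side edge.
- punch: Steel die punch, 27 mm wide, 52 mm high, loose, standing on the bench; leave alone.
- marker_a: Red and white marker pen, 135 mm, lying loose on the bench; leave alone.
- calculator: Black pocket calculator 132 x 74 x 14 mm, lying loose on the bench; leave alone.
Mind the look-alikes: they are no part of the job. What is shaped like the blue_book but purple is not meant.

How it is judged:
On the way, in this order (a step that is already met when the one before it is completed fails the run):
1. the logbook has been taken off the stand (distance between logbook_mid and stand above 0.2 m), for 0.1 s.
2. the logbook stands upright on its short edge on the rack's floor, between the blue book and the sliding end (angle between the x axis of logbook and the z axis of rack, either way round below 0.12 rad and angle between the z axis of logbook and the y axis of rack, either way round below 0.1 rad and z of logbook_mid in the frame of rack between 0.111 and 0.122 m and x of logbook_mid in the frame of rack between -0.04 and 0.04 m and y of logbook_mid in the frame of blue_book above 0.0125 m and y of logbook_mid in the frame of book_end_face below -0.002 m), for 0.2 s.
At the end, for the whole second after the job is handed in: The logbook stands on its short edge on the rack's floor, upright within 3.4 degrees, parallel to the row, within 40 mm of the rack's middle in depth; gaps fixed end - red - blue - logbook - sliding end are each under 4.5 mm; all three books upright and at rest (angle between the x axis of logbook and the z axis of rack, either way round below 0.06 rad and angle between the z axis of logbook and the y axis of rack, either way round below 0.1 rad and z of logbook_mid in the frame of rack between 0.112 and 0.12 m and x of logbook_mid in the frame of rack between -0.04 and 0.04 m and y of logbook_mid in the frame of blue_book between 0.0125 and 0.0215 m and y of logbook_mid in the frame of book_end_face between -0.0105 and -0.002 m and y of blue_book in the frame of red_book below 0.0295 m and y of red_book in the frame of rack below -0.0815 m and angle between the z axis of each of blue_book, red_book and the z axis of rack, either way round below 0.06 rad and linear speed of each of logbook, blue_book, red_book below 0.02 m/s); the robot touches nothing.
It fails at once if the punch is moved by more than 30 mm (distance of punch from where it was at the start of the episode above 0.03 m).
It fails at once if the marker is moved by more than 30 mm (distance of marker_a from where it was at the start of the episode above 0.03 m).
It fails at once if the calculator is moved by more than 30 mm (distance of calculator from where it was at the start of the episode above 0.03 m).
It also fails if it takes over 54 s, if anything falls off the work surface, if the arm or the gripper's body presses on something with over 40 N, if the wrist force passes 120 N, or if a joint passes its speed limit or range.

### The arm

A 7-joint arm with a two-finger parallel gripper is mounted at the origin on a cart in front of the work surface, level with it; the furniture and walls round the work are solid. World frame = base frame: x ahead of the robot, y to its left, z up, the work surface at z = 0. Lengths are in m, angles in rad, forces in N, time in s.
With the tool pointing down it reaches from about 0.4 to 0.85 m from the base axis. Payload 10.4 kg.
Tool frame: the origin (TCP) lies midway between the tips of the shut fingers; the grasp point (between the pads) lies 19 mm behind it (grip_point_offset is the distance from the TCP to the grasp point, in m); y points along the fingers, z is the direction in which the jaws open and shut, and the axes are right-handed (so a half turn about y gives the same grasp; the last joint's range is limited). The gripper opens to 85 mm and grips with 20 to 120 N. Pads are 22 mm wide; open, the fingers measure 114 mm over their backs; the gripper's body (76 mm by 85 mm) begins 54 mm behind the grasp point. The pads swing forward as they close: fully open they stand 13 mm farther back than shut.
Start: joints at [1.255, 0.332, -0.065, 1.46, 0.022, 1.35, -0.088], TCP at [0.18, -0.598, 0.231] pointing down, gripper open.
Joint ranges: [-2.6, 2.6], [-0.5, 2.12], [-1.47, 1.34], [0.16, 2.42], [-1.27, 4.41], [0.06, 2.06], [-2.6, 2.6]. Speed limits (rad/s): [2.22, 2.22, 2.79, 2.79, 3.14, 3.14, 3.14].

### API

Orientations are given as a unit quaternion [x, y, z, w].
In Python, from workcell import * gives the robot as it stands.
- The arm moves only by the tool send_rows, never from a script. Its argument "motion" is a list of rows, each a list of 7 numbers: the opening in per cent of the stroke, from 0 (shut) to 100 (fully open), then the shift along the tool's x, y, z in m, then the turn, a rotation vector about the tool's x, y, z in rad. In form: [[claw, tx, ty, tz, ax, ay, az], ...]. A call has 1 to 10 rows; each row is the pose to reach, as a shift and turn from the pose commanded when the call began, along the tool's axes at that moment; what a row does not reach only later rows make up. A row lasts 1/12 s, in which the tool goes at most 41.7 mm and 7.16 degrees, less where a joint would pass 70% of its speed; a pose out of reach is approached as far as the arm can. A call with a gripper value outside its range is refused whole. The fingers move at their own pace and stop on an object; "squeeze" is the grip in N (left out, the last holds). Time passes only in rows, so rows that repeat a pose let the fingers close. It gives the time, the measured TCP pose, the force and the opening at its end, in the units of the state.
- get_obs(): the state, without advancing time (a new reading comes with each control period).
- camera(name): name is "scene" or "top" or "wrist"; returns a dict with "pixels" (384x512x3 uint8, red, green, blue), "range_z" (384x512 float32, m along the optical axis (not along the pixel's ray), 0 where there is no reading), "fovy" (degrees; the focal length in pixels is half the picture's height over the tangent of half this angle, whatever the lens; pixels are square), "cx", "cy" (the principal point, pixels), "view" (4x4, takes a point from world to camera coordinates); the wrist camera has in their place "T_tool_cam" (4x4, takes a point from camera to tool coordinates, whose origin is the TCP and whose axes are the tool frame's). Camera axes: x right, y down, z forward; pixel columns grow to the right and rows downward; lengths in m; the calibration is good to about 2 mm. The wrist camera is an equidistant fisheye: a pixel r from the principal point sees the ray r / f radians off the axis. A picture is of the moment at which its call begins: read the wrist's pose just before it.
- hand_in(): hands the job in, once; it reports no verdict.
The state is a dict: "clock": time; "joint_pos": joint angles; "joint_velocities": joint speeds; "tau": joint torques, N m; "position": TCP position; "ee_rot": TCP orientation; "ft_force": force on the tool from outside, world axes, zero at the start; "torque": the same for the moment, N m; "grip_width": opening from 0.0 (shut) to 1.0 (fully open).
Only numpy, scipy, OpenCV 4.12 (cv2) and the standard library are available. Lean on these libraries where they do the work, as an engineer would, in place of code of your own. Each camera call takes 0.05 s, during which the arm holds its last target.

## Working session

There is one attempt and no reset: what is moved stays moved. The work goes in short steps, Python scripts to look and compute and a tool call to move; the robot and the scene stay as the last step left them, time stands still between calls to the robot, and variables do not carry over. Pictures are saved under pics/ and viewed, and the job is handed in when it is done.

Besides the shell and the picture viewer there is one more tool, called after "Emit:" as name([rows], argument=value, ...), one row to a line, values as JSON. send_rows: Moves the arm, as the interface text tells. Its arguments: {"type":"object","properties":{"motion":{"type":"array"},"squeeze":{"type":"number"}},"required":["motion"]}

```bash
ls; mkdir -p pics
python3 - <<'E'
from workcell import *
import cv2,numpy as np
o=get_obs();print(o)
for n in ["scene","top","wrist"]:
    c=camera(n);cv2.imwrite(f"pics/{n}0.png",c["pixels"][:,:,::-1]);np.savez(f"pics/{n}0.npz",**{k:v for k,v in c.items()})
    print(n,c["fovy"],c["cx"],c["cy"],c.get("view",c.get("T_tool_cam")))
E
```

```text
pics
{'clock': 0.0, 'joint_pos': array([ 1.25540489,  0.33291968, -0.06469492,  1.46095509,  0.02160999,
        1.34989581, -0.08848829]), 'joint_velocities': array([ 5.36597501e-05,  1.12379994e-04,  8.90465711e-04, -8.39225065e-04,
        4.25548246e-04, -1.51987065e-04,  1.35956994e-03]), 'tau': array([-4.54485289e-04, -6.25442648e+01,  4.89747198e-02, -3.91607738e+01,
        1.61920086e-02,  9.78290598e-03,  1.82955671e-05]), 'position': array([ 0.18026944, -0.59803928,  0.23047949]), 'ee_rot': array([-0.10326278,  0.70005483, -0.69902775,  0.1030545 ]), 'ft_force': array([ 0.50405962, -0.60351128, -0.10127508]), 'torque': array([-0.0108423 , -0.06015193, -0.07489013]), 'grip_width': 0.9950845647448596}
scene 45.651725519446934 257.5801558916224 192.18470737968883 [[-0.68689072 -0.72659116 -0.01569795  0.36316784]
 [-0.49451452  0.48310502 -0.72254061  0.29678702]
 [ 0.53257538 -0.48854357 -0.69115023  1.20944617]
 [ 0.          0.          0.          1.        ]]
top 55.235977567349906 253.98208047309956 190.74601842253279 [[-0.0105632  -0.99979718 -0.01714719  0.05078357]
 [-0.98244429  0.01357094 -0.18606195  0.50817675]
 [ 0.18625691  0.01488075 -0.98238838  1.2754882 ]
 [ 0.          0.          0.          1.        ]]
wrist 65.70646984690485 254.79448089447942 198.25303880382035 [[-8.35359452e-04  9.56376211e-01  2.92136690e-01 -7.50242398e-02]
 [-7.02261826e-04 -2.92137281e-01  9.56376137e-01 -1.44317692e-01]
 [ 9.99999405e-01  5.93761401e-04  9.15666143e-04  1.00141380e-04]
 [ 0.00000000e+00  0.00000000e+00  0.00000000e+00  1.00000000e+00]]
```

View pics/scene0.png

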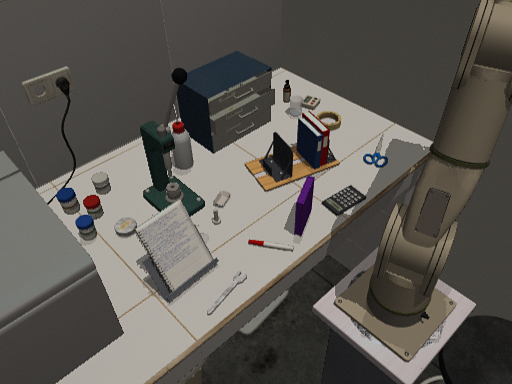

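View pics/top0.png

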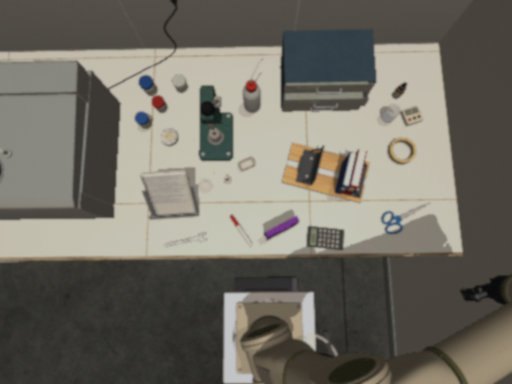

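View pics/wrist0.png

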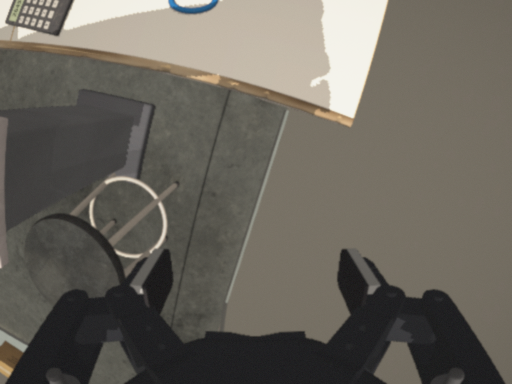

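```bash
cat > h.py <<'E'
import numpy as np,cv2
def load(n): return dict(np.load(f"pics/{n}.npz"))
def pts(c):
    f=192/np.tan(np.radians(c["fovy"])/2); z=c["range_z"]; v,u=np.mgrid[:384,:512]
    P=np.stack([(u-c["cx"])/f*z,(v-c["cy"])/f*z,z],-1); V=np.linalg.inv(c["view"])
    W=P@V[:3,:3].T+V[:3,3]; W[z==0]=np.nan; return W
def ray(c,u,v,h):
    f=192/np.tan(np.radians(c["fovy"])/2);V=np.linalg.inv(c["view"])
    d=V[:3,:3]@np.array([(u-c["cx"])/f,(v-c["cy"])/f,1]);o=V[:3,3];return o+d*(h-o[2])/d[2]
def proj(c,p):
    f=192/np.tan(np.radians(c["fovy"])/2);q=c["view"][:3,:3]@np.asarray(p)+c["view"][:3,3]
    return np.array([q[0]/q[2]*f+c["cx"],q[1]/q[2]*f+c["cy"]])
E
python3 - <<'E'
from h import *
for n,(a,b,c,d) in {"top0":(130,160,210,230),"scene0":(125,190,225,300)}.items():
    i=cv2.imread(f"pics/{n}.png");cv2.imwrite(f"pics/{n}_lb.png",cv2.resize(i[b:d,a:c],None,fx=6,fy=6,interpolation=cv2.INTER_CUBIC) if n=="top0" else cv2.resize(i[b:d,a:c],None,fx=5,fy=5,interpolation=cv2.INTER_CUBIC))
for n,(a,b,c,d) in {"top0":(275,135,375,210),"scene0":(235,100,345,195)}.items():
    i=cv2.imread(f"pics/{n}.png");cv2.imwrite(f"pics/{n}_rk.png",cv2.resize(i[b:d,a:c],None,fx=6,fy=6,interpolation=cv2.INTER_CUBIC))
c=load("scene0");W=pts(c)
for (u,v) in [(160,235),(185,230),(175,260),(190,290),(300,240)]: print((u,v),W[v,u])
c=load("top0");W=pts(c)
for (u,v) in [(160,185),(180,185),(170,205),(150,215),(310,165),(290,170),(345,170),(250,160)]: print((u,v),W[v,u])
E
```

```text
(160, 235) [0.51365394 0.36519578 0.14712511]
(185, 230) [0.502658   0.29554361 0.12102609]
(175, 260) [0.47276565 0.35907417 0.07311886]
(190, 290) [ 0.41361787  0.36412201 -0.00047071]
(300, 240) [3.24950736e-01 1.67538134e-02 2.06146935e-04]
(160, 185) [0.51475887 0.35944997 0.14340901]
(180, 185) [0.5144611  0.29255145 0.14027268]
(170, 205) [0.45990338 0.3456279  0.05388235]
(150, 215) [0.43027311 0.42915853 0.01044442]
(310, 165) [ 0.60941055 -0.16499183  0.01764861]
(290, 170) [ 0.59375337 -0.09079084  0.00784686]
(345, 170) [ 0.55584495 -0.26219129  0.15012258]
(250, 160) [ 0.6372833   0.05922592 -0.00087514]
```

View pics/top0_lb.png

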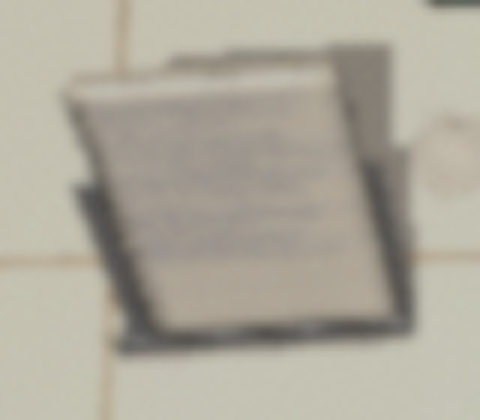

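View pics/scene0_lb.png

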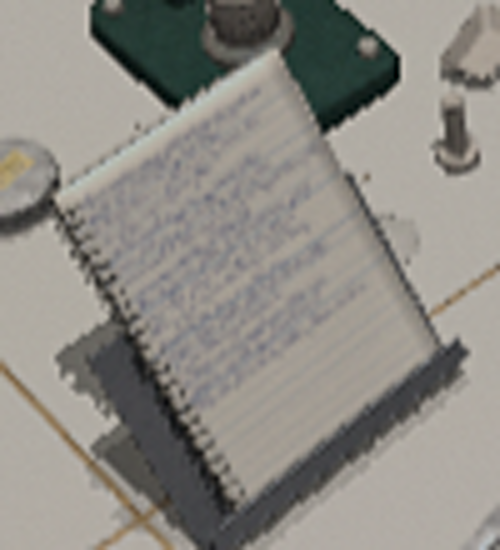

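View pics/top0_rk.png

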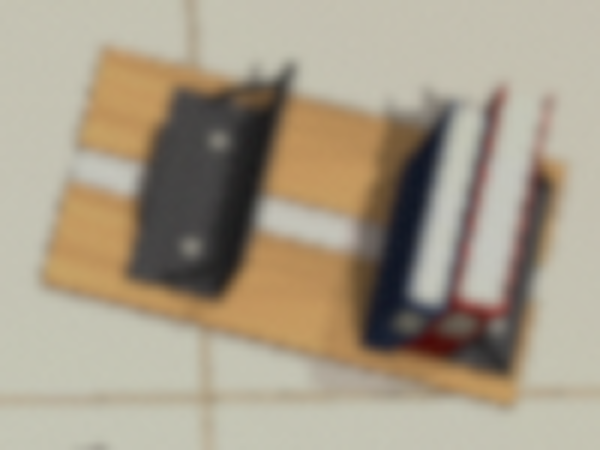

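View pics/scene0_rk.png

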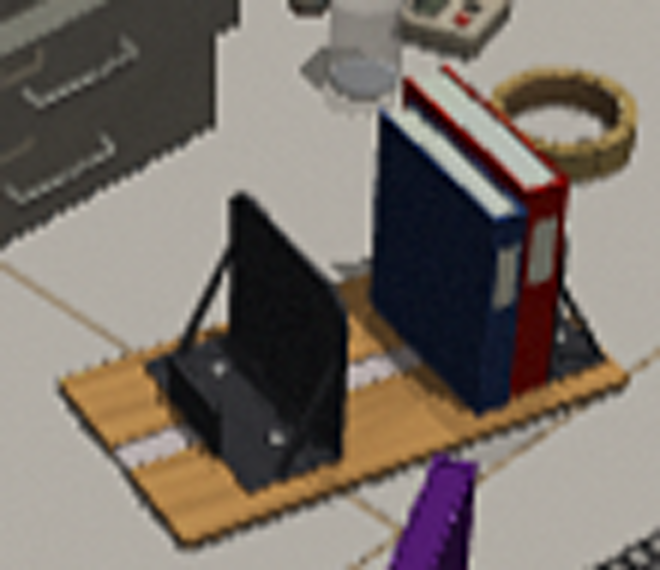

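Run:
```python
from h import *
from scipy.spatial.transform import Rotation as R
o=[-0.10326278,0.70005483,-0.69902775,0.1030545]
print(R.from_quat(o).as_matrix().round(3))
for n,box in (("scene0",(130,195,225,300)),("top0",(130,160,210,230))):
    c=load(n);W=pts(c);a,b,cc,d=box
    sub=W[b:d,a:cc].reshape(-1,3); im=c["pixels"][b:d,a:cc].reshape(-1,3).astype(int)
    s=np.array([0.5,0.345,0.12]);m=(sub[:,2]>0.05)&(abs(sub[:,0]-.49)<.1)&(abs(sub[:,1]-.34)<.13)
    P=sub[m]
    # ransac plane
    rng=np.random.default_rng(0);best=0
    for _ in range(500):
        q=P[rng.choice(len(P),3,False)];nn=np.cross(q[1]-q[0],q[2]-q[0]);l=np.linalg.norm(nn)
        if l<1e-6: continue
        nn/=l;k=abs((P-q[0])@nn)<.004
        if k.sum()>best: best=k.sum();K=k
    Q=P[K];c0=Q.mean(0);nn=np.linalg.svd(Q-c0)[2][2];nn*=np.sign(nn[2])
    print(n,best,len(P),"n",nn,"tilt from vert plane",np.degrees(np.arcsin(nn[2])),"c0",c0,"resid",((Q-c0)@nn).std())
    yaw=np.arctan2(nn[1],nn[0]);y=np.array([np.sin(yaw),-np.cos(yaw),0.]);x=np.cross(y,nn)
    k2=abs((sub-c0)@nn)<.006
    S=sub[k2&(np.linalg.norm(sub-c0,axis=1)<.2)]
    u=(S-c0)@x;v=(S-c0)@y
    print(" x",x,"y",y,"u pct",np.percentile(u,[.5,2,98,99.5]),"v",np.percentile(v,[.5,2,98,99.5]))
    for lo in np.arange(-.15,.15,.03):
        k=(u>lo)&(u<lo+.03)
        if k.sum()>10: print("   u%.2f"%lo,v[k].min().round(4),v[k].max().round(4))
```

```text
[[-0.957 -0.001  0.289]
 [-0.289  0.001 -0.957]
 [ 0.    -1.    -0.001]]
scene0 2876 3434 n [-0.83343385 -0.04712012  0.55060668] tilt from vert plane 33.40864343262687 c0 [0.50146107 0.34188508 0.12089507] resid 0.0018265010732256683
 x [0.54972878 0.0310802  0.83476481] y [-0.05644719  0.99840559  0.        ] u pct [-0.15155327 -0.14847915  0.07642044  0.07934925] v [-0.0938755  -0.07503004  0.07026547  0.07372249]
   u-0.15 -0.1127 0.0933
   u-0.12 -0.0757 0.0751
   u-0.09 -0.0778 0.0757
   u-0.06 -0.0762 0.0749
   u-0.03 -0.0773 0.0756
   u0.00 -0.0788 0.0762
   u0.03 -0.0768 0.0741
   u0.06 -0.0774 0.0754
top0 1496 1716 n [-0.83183367 -0.04572232  0.55313852] tilt from vert plane 33.582596027336955 c0 [0.50502502 0.33895489 0.12356119] resid 0.0017391108854890435
 x [0.55230483 0.03035782 0.8330893 ] y [-0.05488286  0.9984928   0.        ] u pct [-0.15748771 -0.15453902  0.076017    0.07782087] v [-0.11064871 -0.08143301  0.08991556  0.12068176]
   u-0.15 -0.1216 0.1406
   u-0.12 -0.0747 0.0779
   u-0.09 -0.0742 0.0783
   u-0.06 -0.0746 0.0776
   u-0.03 -0.074 0.0778
   u0.00 -0.074 0.0772
   u0.03 -0.0744 0.0759
   u0.06 -0.0737 0.0725
```

Run:
```python
from h import *
best={}
for n in ("top0","scene0"):
    c=load(n);W=pts(c);im=c["pixels"];hsv=cv2.cvtColor(im,cv2.COLOR_RGB2HSV)
    box=np.zeros((384,512),bool)
    if n=="top0": box[135:210,275:375]=1
    else: box[100:195,235:345]=1
    m=(hsv[...,0]>8)&(hsv[...,0]<28)&(hsv[...,1]>90)&box
    m=cv2.morphologyEx(m.astype(np.uint8),cv2.MORPH_OPEN,np.ones((3,3)))
    k,l,s,_=cv2.connectedComponentsWithStats(m)
    m=m>0
    v,u=np.nonzero(m)
    P=np.array([ray(c,a,b,.012) for a,b in zip(u,v)])
    print(n,len(P),cv2.minAreaRect(P[:,:2].astype(np.float32)), "med z",np.nanmedian(W[m][:,2]))
    r=cv2.boxPoints(cv2.minAreaRect(P[:,:2].astype(np.float32)));print(r.round(4).tolist())
    # points over rack
    Q=W[box];Q=Q[np.isfinite(Q[:,0])];col=hsv[box][np.isfinite(W[box][:,0])]
    np.savez(f"pics/rk_{n}.npz",Q=Q,col=col,rgb=im[box][np.isfinite(W[box][:,0])])
```

```text
top0 1451 ((0.5835264325141907, -0.22171999514102936), (0.29549285769462585, 0.15811891853809357), 74.0315933227539) med z 0.01161164000713344
[[0.4668999910354614, -0.34200000762939453], [0.6189000010490417, -0.3855000138282776], [0.7002000212669373, -0.10140000283718109], [0.5482000112533569, -0.05790000036358833]]
scene0 1210 ((0.5842962265014648, -0.31058821082115173), (0.2442971169948578, 0.521344780921936), 3.0080904960632324) med z 0.010173843563246354
[[0.44859999418258667, -0.056699998676776886], [0.47600001096725464, -0.5773000121116638], [0.7200000286102295, -0.5644999742507935], [0.6926000118255615, -0.04390000179409981]]
```

```bash
cat >> h.py <<'E'
RC=np.array([.5835,-.2217,0]);ya=np.radians(-15.97)
RR=np.array([[np.cos(ya),-np.sin(ya),0],[np.sin(ya),np.cos(ya),0],[0,0,1]])
def torack(W): return (W-RC)@RR
def fromrack(p): return RR@np.asarray(p)+RC
E
python3 - <<'E'
from h import *
for n in ("top0","scene0"):
    d=np.load(f"pics/rk_{n}.npz");q=torack(d["Q"]);col=d["col"];rgb=d["rgb"].astype(int)
    def show(name,m):
        s=q[m]; 
        if len(s)>5: print(n,name,len(s),"x",np.percentile(s[:,0],[2,50,98]).round(4),"y",np.percentile(s[:,1],[2,50,98]).round(4),"z",np.percentile(s[:,2],[2,50,98]).round(4))
    blue=(col[:,0]>105)&(col[:,0]<130)&(col[:,1]>110)
    show("blue",blue&(q[:,2]>.03)); show("blue low",blue&(q[:,2]>.03)&(q[:,2]<.12)&(q[:,0]>-.05))
    red=((col[:,0]<6)|(col[:,0]>172))&(col[:,1]>120)
    show("red",red&(q[:,2]>.03))
    b=blue&(q[:,2]>.04)&(q[:,2]<.14)&(q[:,0]>-.055)&(q[:,0]<.05)
    if b.sum()>30:
        A=np.c_[q[b][:,0],q[b][:,2],np.ones(b.sum())];co=np.linalg.lstsq(A,q[b][:,1],rcond=None)[0];print("  blue face y = ",co)
    w=(q[:,2]>.135)&(q[:,2]<.18);show("tops",w)
    dk=(rgb.max(1)<70)&(q[:,1]>-.04)&(abs(q[:,0])<.08)
    show("end",dk&(q[:,2]>.06)); 
    show("tab",dk&(q[:,2]>.03)&(q[:,2]<.055))
    e=dk&(q[:,2]>.06)&(q[:,2]<.12)&(abs(q[:,0])<.05)
    if e.sum()>10:
        A=np.c_[q[e][:,0],q[e][:,2],np.ones(e.sum())];co,res,_,_=np.linalg.lstsq(A,q[e][:,1],rcond=None);print("  end y = ",co,np.percentile(q[e][:,1],[5,50,95]))
E
```

```text
top0 blue 50 x [-0.0689 -0.0283  0.0197] y [-0.0525 -0.0465 -0.0459] z [0.0663 0.1013 0.1221]
top0 blue low 36 x [-0.0482 -0.015   0.0209] y [-0.0473 -0.0465 -0.0459] z [0.0756 0.1011 0.1198]
top0 red 33 x [-0.0645 -0.0634 -0.0623] y [-0.0985 -0.0845 -0.0749] z [0.0358 0.07   0.1635]
  blue face y =  [ 0.00219927  0.00769488 -0.04727037]
top0 tops 629 x [-0.067  -0.0074  0.0592] y [-0.0967 -0.071  -0.0463] z [0.1385 0.1554 0.1638]
top0 end 61 x [-0.0614 -0.0167  0.043 ] y [0.0435 0.0442 0.0546] z [0.0621 0.0932 0.1262]
top0 tab 23 x [-0.0622 -0.0327  0.049 ] y [0.0439 0.0444 0.0734] z [0.0312 0.039  0.0489]
  end y =  [-0.00103881 -0.003693    0.04456629] [0.04393847 0.04423948 0.04460086]
scene0 blue 659 x [-0.0729 -0.0254  0.0426] y [-0.0652 -0.0465 -0.0425] z [0.0321 0.0916 0.1517]
scene0 blue low 321 x [-0.0484 -0.0037  0.0434] y [-0.0492 -0.0462 -0.0429] z [0.0328 0.0773 0.1188]
scene0 red 225 x [-0.0694 -0.0639  0.0592] y [-0.0993 -0.0811 -0.0674] z [0.0338 0.1309 0.1627]
  blue face y =  [ 0.00276476  0.00043651 -0.04617483]
scene0 tops 809 x [-0.2604 -0.0095  0.2261] y [-0.0966 -0.0505  0.1235] z [0.1355 0.1497 0.1631]
scene0 end 338 x [-0.0654 -0.0049  0.0598] y [0.0415 0.0445 0.0532] z [0.0623 0.0938 0.1256]
scene0 tab 180 x [-0.0661 -0.0006  0.0598] y [0.0421 0.0462 0.1059] z [0.0311 0.0428 0.0546]
  end y =  [ 0.00802764 -0.01532244  0.04606618] [0.04257239 0.0445962  0.04688791]
```

```bash
cat >> h.py <<'E'
from scipy.spatial.transform import Rotation as R
def frame(yv,zv):
    yv=np.array(yv,float);yv/=np.linalg.norm(yv);zv=np.array(zv,float);zv-=yv*(zv@yv);zv/=np.linalg.norm(zv)
    return np.c_[np.cross(yv,zv),yv,zv]
bx=np.array([.551,.0307,.834]);bn=np.array([-.8325,-.0465,.552])
RG=frame(-bx,-bn)
GT=np.array([.5225,.3425,.142])
def rel(o,p,Rt):
    R0=R.from_quat(o["ee_rot"]).as_matrix()
    t=R0.T@(np.array(p)-o["position"]);w=R.from_matrix(R0.T@Rt).as_rotvec()
    print("t",t.round(4),"w",w.round(4),"dist",np.linalg.norm(t).round(3),"deg",np.degrees(np.linalg.norm(w)).round(1))
E
python3 - <<'E'
from h import *
from workcell import get_obs
o=get_obs()
print(RG.round(3))
h=np.radians(-25);rel(o,[.45,-.25,.42],frame([0,0,-1],[np.cos(h),np.sin(h),0]))
E
```

```text
[[ 0.056 -0.551  0.833]
 [-0.998 -0.031  0.047]
 [-0.    -0.834 -0.552]]
t [-0.3587 -0.189  -0.2557] w [ 1.000e-03 -8.417e-01 -4.000e-04] dist 0.479 deg 48.2
```

Emit:
send_rows([
  [100, -0.03, -0.04, -0.02, 0, -0.08, 0],
  [100, -0.06, -0.07, -0.04, 0, -0.17, 0],
  [100, -0.09, -0.1, -0.06, 0, -0.25, 0],
  [100, -0.12, -0.12, -0.09, 0, -0.34, 0],
  [100, -0.16, -0.14, -0.115, 0, -0.42, 0],
  [100, -0.2, -0.16, -0.14, 0, -0.5, 0],
  [100, -0.24, -0.175, -0.17, 0, -0.59, 0],
  [100, -0.28, -0.189, -0.2, 0, -0.67, 0],
  [100, -0.32, -0.189, -0.23, 0, -0.76, 0],
  [100, -0.359, -0.189, -0.256, 0, -0.842, 0],
])

```text
clock: 0.98
position: [0.4035, -0.3092, 0.413]
ee_rot: [0.381, -0.595, 0.596, -0.381]
ft_force: [0.9, -0.2, -1.4]
grip_width: 1.001
```

Run:
```python
from h import *
from workcell import get_obs
o=get_obs();print(o["clock"],o["position"],o["joint_pos"].round(3))
rel(o,GT+.17*bx+[0,0,.08],RG)
rel(o,GT+.17*bx,RG)
```

```text
0.9833 [ 0.40345324 -0.30916865  0.41303481] [ 0.931  0.062 -0.388  1.41   0.024  1.673  0.114]
t [-0.6856  0.0487 -0.0819] w [-0.5741 -0.474  -0.1415] dist 0.692 deg 43.4
t [-0.6857  0.1287 -0.082 ] w [-0.5741 -0.474  -0.1415] dist 0.702 deg 43.4
```

Emit:
send_rows([
  [100, 0, 0, 0, 0, 0, 0],
  [100, 0, 0, 0, 0, 0, 0],
])

```text
clock: 1.15
position: [0.4042, -0.3086, 0.4121]
ee_rot: [0.381, -0.595, 0.596, -0.382]
ft_force: [-0.2, -0.8, -0.6]
grip_width: 1.001
```

Run:
```python
from h import *
from workcell import get_obs
o=get_obs();print(o["clock"],o["position"],o["joint_pos"].round(3))
rel(o,GT+.17*bx+[0,0,.08],RG)
rel(o,GT+.17*bx,RG)
```

```text
1.15 [ 0.40415044 -0.30862486  0.41213369] [ 0.93   0.063 -0.389  1.411  0.024  1.672  0.114]
t [-0.6849  0.0482 -0.0816] w [-0.5735 -0.4728 -0.1419] dist 0.691 deg 43.4
t [-0.6849  0.1282 -0.0816] w [-0.5735 -0.4728 -0.1419] dist 0.702 deg 43.4
```

Run:
```python
from h import *
for n in ("top0","scene0"):
    W=pts(load(n)).reshape(-1,3)
    for y0,y1 in ((.0,.05),(.05,.1),(.1,.15),(.15,.2),(.2,.25),(.25,.3),(.3,.36),(.36,.42)):
        m=(W[:,1]>y0)&(W[:,1]<y1)&(W[:,0]>.56)&(W[:,0]<.95)&(W[:,2]<.6)&(W[:,2]>.05)
        if m.any(): print(n,y0,m.sum(),"zmax",W[m][:,2].max().round(3),"at",W[m][W[m][:,2].argmax()].round(3),"minX z>.15",W[m&(W[:,2]>.15)][:,0].min().round(3) if (m&(W[:,2]>.15)).any() else None)
```

```text
top0 0.0 227 zmax 0.224 at [0.87  0.044 0.224] minX z>.15 0.839
top0 0.05 218 zmax 0.214 at [0.861 0.051 0.214] minX z>.15 0.84
top0 0.1 108 zmax 0.5 at [0.64  0.149 0.5  ] minX z>.15 0.622
top0 0.15 660 zmax 0.504 at [0.639 0.158 0.504] minX z>.15 0.621
top0 0.2 134 zmax 0.278 at [0.753 0.2   0.278] minX z>.15 0.696
top0 0.25 3 zmax 0.179 at [0.56  0.276 0.179] minX z>.15 0.56
top0 0.3 110 zmax 0.065 at [0.945 0.339 0.065] minX z>.15 None
top0 0.36 132 zmax 0.072 at [0.862 0.418 0.072] minX z>.15 None
scene0 0.0 147 zmax 0.221 at [0.897 0.034 0.221] minX z>.15 0.838
scene0 0.05 442 zmax 0.214 at [0.857 0.053 0.214] minX z>.15 0.835
scene0 0.1 30 zmax 0.498 at [0.644 0.15  0.498] minX z>.15 0.621
scene0 0.15 1200 zmax 0.501 at [0.636 0.164 0.501] minX z>.15 0.617
scene0 0.2 858 zmax 0.299 at [0.716 0.203 0.299] minX z>.15 0.691
scene0 0.3 131 zmax 0.066 at [0.922 0.31  0.066] minX z>.15 None
scene0 0.36 151 zmax 0.071 at [0.847 0.404 0.071] minX z>.15 None
```

Run:
```python
from h import *
from workcell import get_obs
o=get_obs()
h=np.radians(3.2);rel(o,[.47,.0,.42],frame([0,0,-1],[np.cos(h),np.sin(h),0]))
rel(o,[.45,.34,.42],frame([-.3,0,-1],[np.cos(h),np.sin(h),0]))
```

```text
t [-0.3079 -0.0079 -0.0691] w [-6.000e-04 -4.868e-01  2.000e-04] dist 0.316 deg 27.9
t [-0.6085 -0.0081 -0.2293] w [-0.2899 -0.4858 -0.0543] dist 0.65 deg 32.6
```

Emit:
send_rows([
  [100, -0.308, -0.008, -0.069, 0, -0.487, 0],
  [100, -0.308, -0.008, -0.069, 0, -0.487, 0],
  [100, -0.308, -0.008, -0.069, 0, -0.487, 0],
  [100, -0.308, -0.008, -0.069, 0, -0.487, 0],
  [100, -0.308, -0.008, -0.069, 0, -0.487, 0],
  [100, -0.308, -0.008, -0.069, 0, -0.487, 0],
  [100, -0.308, -0.008, -0.069, 0, -0.487, 0],
  [100, -0.308, -0.008, -0.069, 0, -0.487, 0],
  [100, -0.308, -0.008, -0.069, 0, -0.487, 0],
  [100, -0.308, -0.008, -0.069, 0, -0.487, 0],
])

```text
clock: 1.98
position: [0.4702, -0.0025, 0.4195]
ee_rot: [0.513, -0.487, 0.487, -0.513]
ft_force: [0.2, -0.2, -0.7]
grip_width: 1.0
```

Run:
```python
from h import *
from workcell import get_obs
o=get_obs();print(o["clock"],o["position"],o["joint_pos"].round(3))
h=np.radians(3.2);
rel(o,[.46,.35,.42],frame([-.3,0,-1],[np.cos(h),np.sin(h),0]))
```

```text
1.9833 [ 0.47022204 -0.00246935  0.41951493] [ 0.639 -0.011 -0.712  1.465 -0.007  1.685 -0.023]
t [-0.3525 -0.0005  0.0079] w [-0.2905 -0.0068  0.0161] dist 0.353 deg 16.7
```

Emit:
send_rows([
  [100, -0.352, 0, 0.008, -0.29, 0, 0],
  [100, -0.352, 0, 0.008, -0.29, 0, 0],
  [100, -0.352, 0, 0.008, -0.29, 0, 0],
  [100, -0.352, 0, 0.008, -0.29, 0, 0],
  [100, -0.352, 0, 0.008, -0.29, 0, 0],
  [100, -0.352, 0, 0.008, -0.29, 0, 0],
  [100, -0.352, 0, 0.008, -0.29, 0, 0],
  [100, -0.352, 0, 0.008, -0.29, 0, 0],
  [100, -0.352, 0, 0.008, -0.29, 0, 0],
  [100, -0.352, 0, 0.008, -0.29, 0, 0],
])

```text
clock: 2.82
position: [0.4596, 0.3522, 0.4176]
ee_rot: [0.583, -0.552, 0.41, -0.433]
ft_force: [-0.9, -0.3, -0.2]
grip_width: 0.999
```

Run:
```python
from h import *
from workcell import *
o=get_obs();print(o["clock"],o["position"],o["joint_pos"].round(3))
rel(o,GT+.17*bx,RG)
c=camera("scene");cv2.imwrite("pics/s1.png",c["pixels"][:,:,::-1])
```

```text
2.8167 [0.45957397 0.35215844 0.41762204] [-0.138  0.531 -0.891  0.97   0.186  1.995 -0.876]
t [0.0129 0.083  0.1882] w [-0.2913 -0.0016  0.    ] dist 0.206 deg 16.7
```

View pics/s1.png

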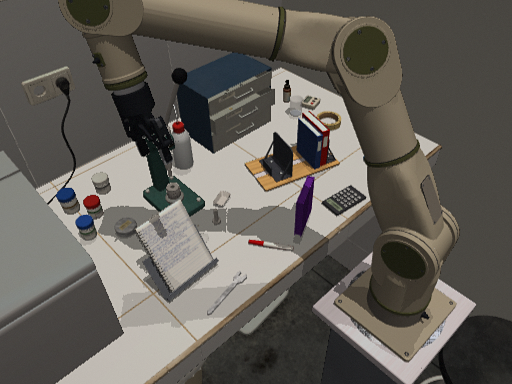

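Emit:
send_rows([
  [100, 0.013, 0.083, 0.188, -0.291, 0, 0],
  [100, 0.013, 0.083, 0.188, -0.291, 0, 0],
  [100, 0.013, 0.083, 0.188, -0.291, 0, 0],
  [100, 0.013, 0.083, 0.188, -0.291, 0, 0],
  [100, 0.013, 0.083, 0.188, -0.291, 0, 0],
  [100, 0.013, 0.083, 0.188, -0.291, 0, 0],
  [100, 0.013, 0.083, 0.188, -0.291, 0, 0],
])

```text
clock: 3.45
position: [0.5509, 0.3397, 0.323]
ee_rot: [-0.609, 0.613, -0.33, 0.381]
ft_force: [-6.0, 10.8, 0.5]
grip_width: 1.0
```

Run:
```python
from h import *
from workcell import *
o=get_obs();print(o["clock"],o["position"],o["joint_pos"].round(3))
rel(o,GT+.17*bx,RG)
rel(o,GT,RG)
c=camera("scene");cv2.imwrite("pics/s2.png",c["pixels"][:,:,::-1])
c=camera("wrist");cv2.imwrite("pics/w2.png",c["pixels"][:,:,::-1])
```

```text
3.45 [0.55092362 0.33971527 0.32301066] [-0.431  0.737 -0.118  0.771 -0.242  2.057 -0.555]
t [-0.0034  0.002   0.0764] w [-0.0687  0.0132 -0.0688] dist 0.077 deg 5.6
t [0.0082 0.1713 0.0647] w [-0.0687  0.0132 -0.0688] dist 0.183 deg 5.6
```

View pics/s2.png

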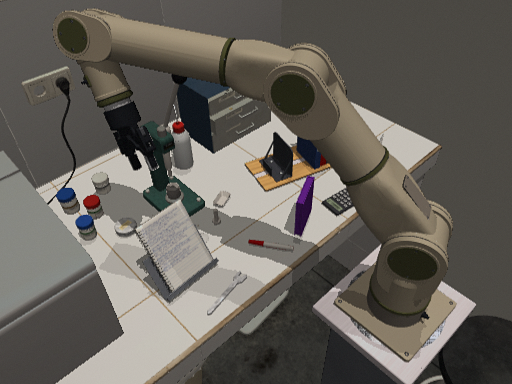

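View pics/w2.png

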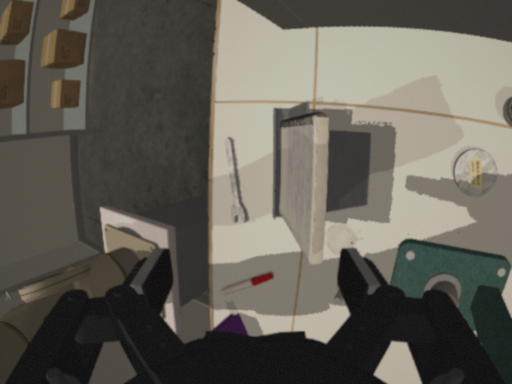

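Emit:
send_rows([
  [100, 0, 0, 0, 0, 0, 0],
  [100, 0, 0, 0, 0, 0, 0],
])

```text
clock: 3.72
position: [0.556, 0.3327, 0.3259]
ee_rot: [-0.603, 0.615, -0.34, 0.378]
ft_force: [-0.0, 0.3, -0.3]
grip_width: 1.001
```

Run:
```python
from h import *
from workcell import *
o=get_obs();print(o["clock"],o["position"],o["joint_pos"].round(3),o["tau"].round(1))
rel(o,GT+.09*bx,RG)
c=camera("top");cv2.imwrite("pics/t2.png",c["pixels"][:,:,::-1])
W=pts(c)[60:230,100:330]
cv2.imwrite("pics/t2z.png",cv2.resize(c["pixels"][40:230,110:330,::-1],None,fx=3,fy=3))
```

```text
3.7167 [0.55601712 0.3327394  0.32585606] [-0.44   0.731 -0.076  0.769 -0.256  2.058 -0.554] [  0.5 -84.4  -0.3 -37.7  -1.4   2.    0. ]
t [-0.0063  0.0878  0.0671] w [-0.0802 -0.0093 -0.0699] dist 0.111 deg 6.1
```

View pics/t2z.png

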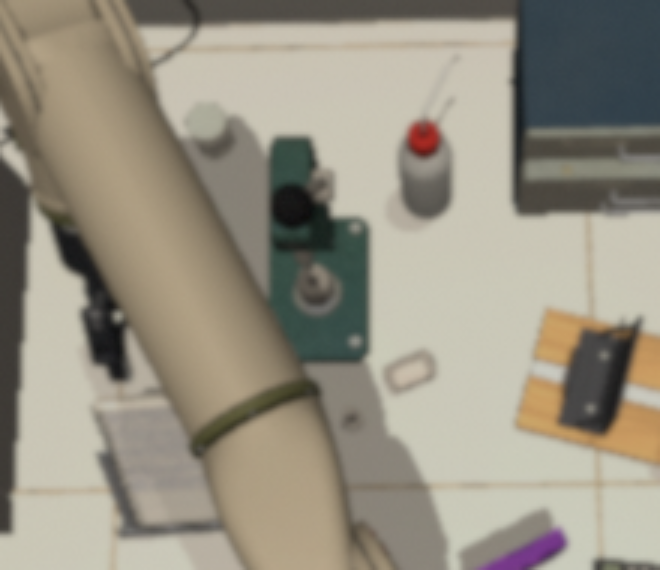

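Emit:
send_rows([
  [100, -0.003, 0.044, 0.034, -0.04, 0, -0.035],
  [100, -0.003, 0.044, 0.034, -0.04, 0, -0.035],
  [100, -0.006, 0.088, 0.067, -0.08, -0.01, -0.07],
  [100, -0.006, 0.088, 0.067, -0.08, -0.01, -0.07],
  [100, -0.006, 0.088, 0.067, -0.08, -0.01, -0.07],
  [100, -0.006, 0.088, 0.067, -0.08, -0.01, -0.07],
  [100, -0.006, 0.088, 0.067, -0.08, -0.01, -0.07],
])

```text
clock: 4.35
position: [0.5713, 0.3474, 0.2203]
ee_rot: [0.64, -0.604, 0.324, -0.347]
ft_force: [0.8, 0.1, 0.6]
grip_width: 0.999
```

Run:
```python
from h import *
from workcell import *
o=get_obs();print(o["clock"],o["position"],o["joint_pos"].round(3))
rel(o,GT+.09*bx,RG)
rel(o,GT,RG)
c=camera("wrist");cv2.imwrite("pics/w3.png",c["pixels"][:,:,::-1])
```

```text
4.35 [0.57127119 0.34741365 0.22031428] [-0.451  0.894 -0.11   0.742 -0.196  2.022 -0.521]
t [0.0022 0.0023 0.0024] w [-0.004   0.0055 -0.0021] dist 0.004 deg 0.4
t [0.0024 0.0923 0.002 ] w [-0.004   0.0055 -0.0021] dist 0.092 deg 0.4
```

View pics/w3.png

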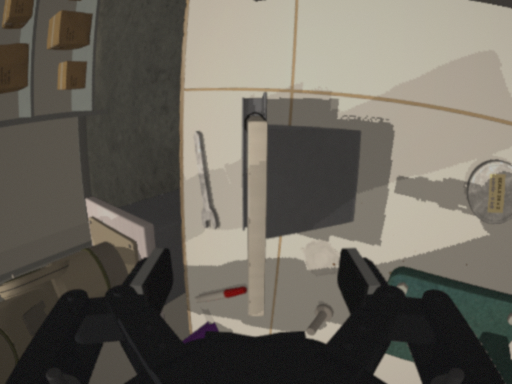

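Emit:
send_rows([
  [100, 0.001, 0.03, 0.001, 0, 0, 0],
  [100, 0.002, 0.06, 0.001, 0, 0, 0],
  [100, 0.002, 0.08, 0.001, 0, 0, 0],
  [100, 0.002, 0.092, 0.001, 0, 0, 0],
  [100, 0.002, 0.092, 0.001, 0, 0, 0],
])

```text
clock: 4.82
position: [0.5197, 0.3426, 0.1403]
ee_rot: [0.641, -0.604, 0.323, -0.346]
ft_force: [-0.7, -0.4, -0.4]
grip_width: 0.999
```

Run:
```python
from h import *
from workcell import *
o=get_obs();print(o["clock"],o["position"],o["joint_pos"].round(3),o["ft_force"])
rel(o,GT,RG)
c=camera("wrist");cv2.imwrite("pics/w4.png",c["pixels"][:,:,::-1])
```

```text
4.8167 [0.51973408 0.34261265 0.14031755] [-0.451  0.806 -0.127  1.061 -0.185  1.795 -0.496] [-0.72559355 -0.4191323  -0.36589954]
t [ 0.0003 -0.0029  0.0014] w [0.0003 0.0056 0.0001] dist 0.003 deg 0.3
```

View pics/w4.png

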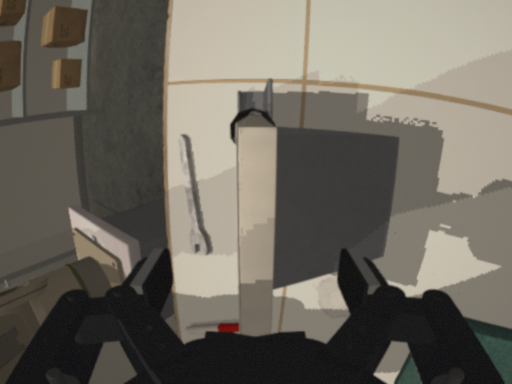

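Emit:
send_rows([
  [0, 0, 0, 0, 0, 0, 0],
  [0, 0, 0, 0, 0, 0, 0],
  [0, 0, 0, 0, 0, 0, 0],
  [0, 0, 0, 0, 0, 0, 0],
  [0, 0, 0, 0, 0, 0, 0],
  [0, 0, 0, 0, 0, 0, 0],
  [0, 0, 0, 0, 0, 0, 0],
  [0, 0, 0, 0, 0, 0, 0],
], squeeze=60)

```text
clock: 5.53
position: [0.5206, 0.3428, 0.1398]
ee_rot: [0.641, -0.605, 0.323, -0.345]
ft_force: [-1.9, 0.0, 4.9]
grip_width: 0.13
```

Run:
```python
from h import *
from workcell import *
o=get_obs();print(o["clock"],o["position"],o["grip_width"],o["ft_force"])
```

```text
5.5333 [0.52064644 0.34281645 0.13977236] 0.12998505375549424 [-1.87640058  0.01823991  4.93579954]
```

Emit:
send_rows([
  [0, 0, -0.015, 0, 0, 0, 0],
  [0, 0, -0.035, 0, 0, 0, 0],
  [0, 0, -0.055, 0, 0, 0, 0],
  [0, 0, -0.075, 0, 0, 0, 0],
  [0, 0, -0.09, 0, 0, 0, 0],
  [0, 0, -0.09, 0, 0, 0, 0],
])

```text
clock: 6.03
position: [0.5717, 0.3455, 0.2158]
ee_rot: [0.64, -0.604, 0.324, -0.346]
ft_force: [-1.8, -0.7, 2.1]
grip_width: 0.128
```

Run:
```python
from h import *
from workcell import *
o=get_obs();print(o["clock"],o["position"],o["joint_pos"].round(3),o["ft_force"],o["grip_width"])
h=np.radians(3.2)
rel(o,[.48,.32,.36],frame([-.2,0,-1],[np.cos(h),np.sin(h),0]))
rel(o,[.48,.32,.36],frame([0,0,-1],[np.cos(h),np.sin(h),0]))
c=camera("scene");cv2.imwrite("pics/s5.png",c["pixels"][:,:,::-1])
```

```text
6.0333 [0.57171516 0.34553779 0.21582781] [-0.448  0.897 -0.111  0.747 -0.193  2.018 -0.517] [-1.80811276 -0.66465284  2.14670609] 0.1281403297698904
t [ 0.0195 -0.0691 -0.1571] w [0.3865 0.0005 0.0087] dist 0.173 deg 22.2
t [ 0.0195 -0.0691 -0.1571] w [ 0.5836  0.0046 -0.0022] dist 0.173 deg 33.4
```

View pics/s5.png

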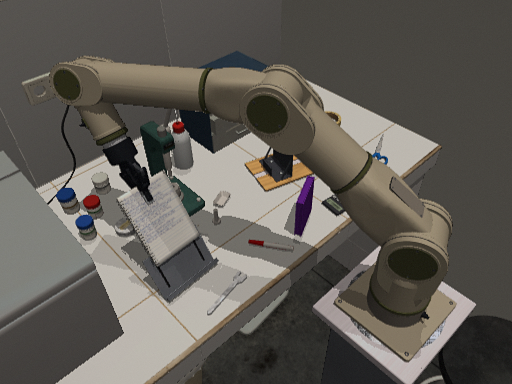

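Emit:
send_rows([
  [0, 0.004, -0.017, -0.03, 0.09, 0, 0],
  [0, 0.008, -0.03, -0.06, 0.18, 0, 0],
  [0, 0.012, -0.043, -0.09, 0.28, 0, 0],
  [0, 0.016, -0.055, -0.12, 0.38, 0, 0],
  [0, 0.02, -0.069, -0.157, 0.48, 0.004, 0],
  [0, 0.02, -0.069, -0.157, 0.58, 0.005, 0],
  [0, 0.02, -0.069, -0.157, 0.584, 0.005, -0.002],
  [0, 0.02, -0.069, -0.157, 0.584, 0.005, -0.002],
])

```text
clock: 6.75
position: [0.4774, 0.3196, 0.3583]
ee_rot: [0.515, -0.485, 0.485, -0.514]
ft_force: [0.4, -0.4, -3.9]
grip_width: 0.132
```

Run:
```python
from h import *
from workcell import *
o=get_obs();print(o["clock"],o["position"],o["joint_pos"].round(3),o["ft_force"],o["grip_width"])
hh=np.radians
h=hh(-40)
rel(o,[.46,.05,.40],frame([0,0,-1],[np.cos(h),np.sin(h),0]))
c=camera("scene");cv2.imwrite("pics/s6.png",c["pixels"][:,:,::-1])
```

```text
6.75 [0.47737418 0.31957213 0.35829401] [-0.563  0.192 -0.127  1.373  0.024  1.58  -0.629] [ 0.4217372  -0.38691294 -3.89686978] 0.13219113725784903
t [ 0.2681 -0.0414 -0.0332] w [0.0011 0.7566 0.0016] dist 0.273 deg 43.4
```

View pics/s6.png

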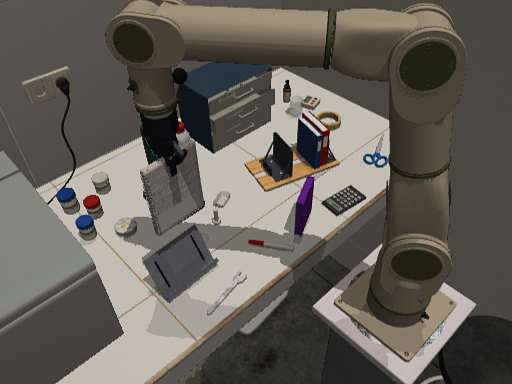

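Emit:
send_rows([
  [0, 0.034, -0.02, -0.004, 0, 0.095, 0],
  [0, 0.068, -0.041, -0.008, 0, 0.19, 0],
  [0, 0.102, -0.041, -0.012, 0, 0.285, 0],
  [0, 0.136, -0.041, -0.016, 0, 0.38, 0],
  [0, 0.17, -0.041, -0.02, 0, 0.475, 0],
  [0, 0.204, -0.041, -0.025, 0, 0.57, 0],
  [0, 0.238, -0.041, -0.029, 0, 0.665, 0],
  [0, 0.268, -0.041, -0.033, 0, 0.757, 0],
  [0, 0.268, -0.041, -0.033, 0, 0.757, 0],
])

```text
clock: 7.55
position: [0.4619, 0.0425, 0.3982]
ee_rot: [0.295, -0.644, 0.644, -0.29]
ft_force: [0.6, -0.8, -3.2]
grip_width: 0.133
```

Run:
```python
from h import *
from workcell import *
o=get_obs();print(o["clock"],o["position"],o["joint_pos"].round(3),o["ft_force"],o["grip_width"])
p=fromrack([.018,-.010,.42]);print(p)
rel(o,p,frame([0,0,-1],-RR[:,1]))
```

```text
7.55 [0.46191089 0.04251466 0.39819309] [-0.307 -0.062  0.109  1.56   0.009  1.65  -0.916] [ 0.64766251 -0.79883941 -3.24054141] 0.13259875126153844
[ 0.59805397 -0.23626647  0.42      ]
t [ 0.1207 -0.0217  0.2858] w [-0.0015  1.132   0.007 ] dist 0.311 deg 64.9
```

Emit:
send_rows([
  [0, 0.013, -0.022, 0.03, 0, 0.12, 0],
  [0, 0.026, -0.022, 0.06, 0, 0.24, 0],
  [0, 0.039, -0.022, 0.09, 0, 0.36, 0],
  [0, 0.052, -0.022, 0.12, 0, 0.48, 0],
  [0, 0.065, -0.022, 0.15, 0, 0.6, 0],
  [0, 0.078, -0.022, 0.18, 0, 0.72, 0],
  [0, 0.09, -0.022, 0.21, 0, 0.84, 0],
  [0, 0.102, -0.022, 0.24, 0, 0.96, 0],
  [0, 0.115, -0.022, 0.27, 0, 1.08, 0],
  [0, 0.121, -0.022, 0.286, -0.001, 1.132, 0.007],
])

```text
clock: 8.38
position: [0.6029, -0.2308, 0.4175]
ee_rot: [0.095, 0.701, -0.7, -0.097]
ft_force: [-0.4, -1.2, -4.1]
grip_width: 0.127
```

Emit:
send_rows([
  [0, 0, 0, 0, 0, 0, 0],
  [0, 0, 0, 0, 0, 0, 0],
])

```text
clock: 8.55
position: [0.6024, -0.2283, 0.4182]
ee_rot: [0.092, 0.702, -0.7, -0.094]
ft_force: [0.1, 0.2, -3.8]
grip_width: 0.13
```

Run:
```python
from h import *
from workcell import *
o=get_obs();print(o["clock"],o["position"],o["joint_pos"].round(3),o["ft_force"],o["grip_width"])
print(torack(o["position"]))
rel(o,fromrack([.018,-.010,.42]),frame([0,0,-1],-RR[:,1]))
for n in("scene","top","wrist"):
    c=camera(n);cv2.imwrite(f"pics/{n}7.png",c["pixels"][:,:,::-1]);np.savez(f"pics/{n}7.npz",**c)
```

```text
8.55 [ 0.60239769 -0.22834429  0.41815144] [ 0.015  0.379  0.427  1.051 -0.158  1.743 -1.446] [ 0.14111735  0.1936042  -3.7750247 ] 0.13033994628784293
[ 0.01999642 -0.00118846  0.41815144]
t [ 0.0021 -0.0019  0.0088] w [0.0016 0.0145 0.0024] dist 0.009 deg 0.8
```

View pics/scene7.png

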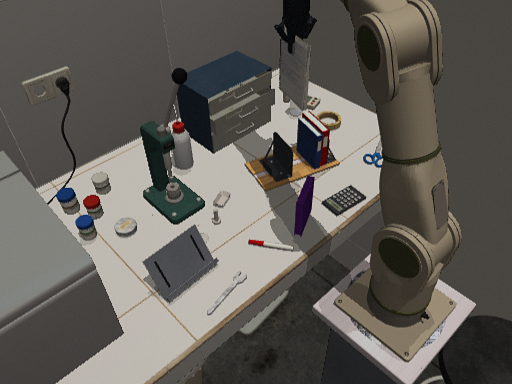

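View pics/wrist7.png

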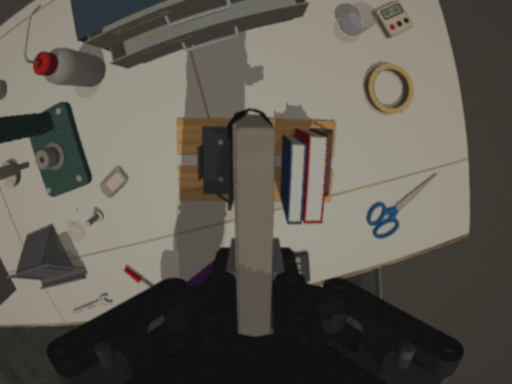

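Run:
```python
from h import *
c=load("scene7");W=torack(pts(c))
m=np.zeros((384,512),bool);m[40:125,275:315]=1
m&=(abs(W[...,1])<.03)&(W[...,2]>.22)&(W[...,2]<.40)&(abs(W[...,0])<.12)
P=W[m];rng=np.random.default_rng(0);best=0
for _ in range(400):
    q=P[rng.choice(len(P),3,False)];nn=np.cross(q[1]-q[0],q[2]-q[0]);l=np.linalg.norm(nn)
    if l<1e-7: continue
    nn/=l;k=abs((P-q[0])@nn)<.003
    if k.sum()>best: best=k.sum();K=k
Q=P[K];c0=Q.mean(0);nn=np.linalg.svd(Q-c0)[2][2];nn*=np.sign(nn[1])
print(len(P),best,"n",nn,"c0",c0)
S=P[abs((P-c0)@nn)<.006]
print("x",np.percentile(S[:,0],[1,99]),"z",np.percentile(S[:,2],[1,99]))
W2=W[(abs(W[...,1])<.03)&(abs(W[...,0])<.12)&(W[...,2]>.2)&(W[...,2]<.36)]
print("zmin",np.percentile(W2[:,2],[.5,1,2,5]))
for z in np.arange(.24,.4,.03):
    k=abs(S[:,2]-z)<.01; 
    if k.sum()>3: print(z,S[k][:,0].min(),S[k][:,0].max())
```

```text
1181 1040 n [-0.01454198  0.99986422  0.00775067] c0 [0.01393773 0.00663361 0.33267932]
x [-0.05795403  0.09106466] z [0.26249436 0.39904329]
zmin [0.26189887 0.26224626 0.26340402 0.26653168]
0.27 -0.05695081058749484 0.09283083865897031
0.30000000000000004 -0.05932631871439339 0.09601876156689082
0.33000000000000007 -0.05965324228023862 0.09419905509398124
0.3600000000000001 -0.05863035410838091 0.09701658699289338
0.3900000000000001 -0.06087250153288749 0.09579020241585186
```

Run:
```python
from h import *
from workcell import *
o=get_obs();
rel(o,fromrack([.019,-.030,.19]),frame([0,0,-1],-RR[:,1]))
```

```text
t [0.0011 0.2305 0.0318] w [ 0.0034  0.0183 -0.0015] dist 0.233 deg 1.1
```

Emit:
send_rows([
  [0, 0, 0, 0.01, 0, 0.018, 0],
  [0, 0, 0.02, 0.02, 0, 0.018, 0],
  [0, 0, 0.05, 0.029, 0, 0.018, 0],
  [0, 0.001, 0.08, 0.029, 0, 0.018, 0],
  [0, 0.001, 0.11, 0.029, 0, 0.018, 0],
  [0, 0.001, 0.14, 0.029, 0, 0.018, 0],
  [0, 0.001, 0.17, 0.029, 0, 0.018, 0],
  [0, 0.001, 0.2, 0.029, 0, 0.018, 0],
  [0, 0.001, 0.23, 0.029, 0, 0.018, 0],
  [0, 0.001, 0.23, 0.029, 0, 0.018, 0],
])

```text
clock: 9.53
position: [0.5914, -0.2525, 0.1856]
ee_rot: [0.097, 0.702, -0.699, -0.1]
ft_force: [-1.4, 0.1, -4.3]
grip_width: 0.131
```

Emit:
send_rows([
  [0, 0, 0, 0, 0, 0, 0],
])

```text
clock: 9.62
position: [0.5937, -0.2536, 0.1913]
ee_rot: [0.099, 0.701, -0.699, -0.098]
ft_force: [-0.5, -1.1, -1.9]
grip_width: 0.132
```

```bash
cat > look.py <<'E'
import sys
from h import *
from workcell import *
t=sys.argv[1]
o=get_obs();print(o["clock"],o["position"],o["joint_pos"].round(3),o["ft_force"].round(2),o["grip_width"])
print("rack TCP",torack(o["position"]).round(4),"R",(RR.T@R.from_quat(o["ee_rot"]).as_matrix()).round(3).tolist())
for n in("scene","top","wrist"):
    c=camera(n);cv2.imwrite(f"pics/{n}{t}.png",c["pixels"][:,:,::-1]);np.savez(f"pics/{n}{t}.npz",**c)
i=cv2.imread(f"pics/scene{t}.png");cv2.imwrite(f"pics/scene{t}z.png",cv2.resize(i[40:200,230:350],None,fx=4,fy=4,interpolation=cv2.INTER_CUBIC)[:600])
E
python3 look.py 8
```

```text
9.6167 [ 0.5936743  -0.25360763  0.19134701] [ 0.032  0.413  0.404  1.477 -0.169  1.284 -1.397] [-0.46 -1.06 -1.92] 0.1316258214725056
rack TCP [ 0.0186 -0.0279  0.1913] R [[-1.0, 0.001, -0.001], [0.001, 0.003, -1.0], [-0.001, -1.0, -0.003]]
```

View pics/scene8z.png

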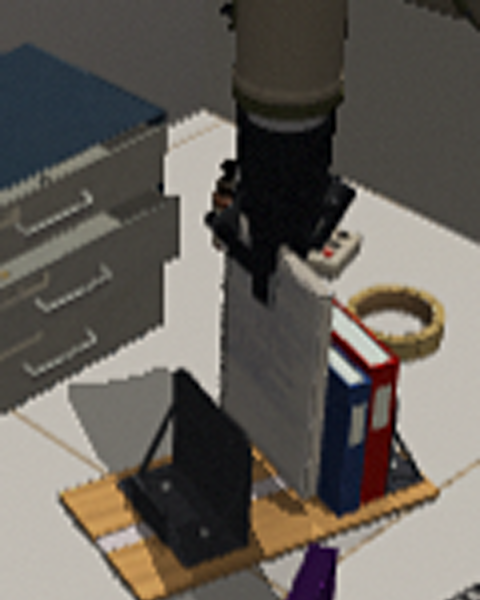

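View pics/wrist8.png

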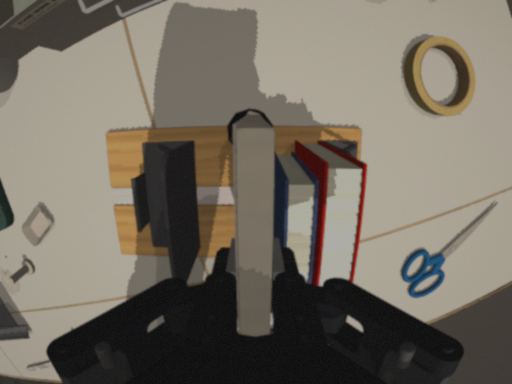

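Emit:
send_rows([
  [0, 0, 0.007, 0.004, 0, 0, 0],
  [0, 0, 0.013, 0.008, 0, 0, 0],
  [0, 0, 0.016, 0.01, 0, 0, 0],
  [0, 0, 0.016, 0.01, 0, 0, 0],
  [0, 0, 0.016, 0.01, 0, 0, 0],
])

```text
clock: 10.18
position: [0.5915, -0.2638, 0.1755]
ee_rot: [0.1, 0.701, -0.699, -0.098]
ft_force: [-0.8, 0.5, -3.6]
grip_width: 0.128
```

```bash
cat > fit.py <<'E'
import sys
from h import *
# usage fit.py tag : page plane, blue face in scene
t=sys.argv[1];c=load("scene"+t);W=torack(pts(c));im=c["pixels"];hsv=cv2.cvtColor(im,cv2.COLOR_RGB2HSV)
zb=.0
m=(hsv[...,1]<60)&(W[...,1]<.02)&(W[...,1]>-.045)&(W[...,0]>-.05)&(W[...,0]<.06)&(W[...,2]>.03)&(W[...,2]<.165)
def pl(P):
    c0=np.median(P,0);k=np.ones(len(P),bool)
    for _ in range(6):
        Q=P[k];A=np.c_[Q[:,0],Q[:,2],np.ones(len(Q))];co=np.linalg.lstsq(A,Q[:,1],rcond=None)[0]
        r=abs(P[:,1]-np.c_[P[:,0],P[:,2],np.ones(len(P))]@co);k=r<max(.002,2*np.median(r))
    return co,k.sum()
P=W[m];co,n=pl(P);print("page y=a x+b z+c",co.round(4),n,"at z.09: y",(co[1]*.09+co[2]).round(4))
S=W[(abs(W[...,1]-(co[0]*W[...,0]+co[1]*W[...,2]+co[2]))<.005)&(W[...,2]>.0)&(W[...,2]<.25)&(W[...,0]>-.1)&(W[...,0]<.12)&(hsv[...,1]<60)]
print("page x",np.percentile(S[:,0],[1,99]).round(4),"z",np.percentile(S[:,2],[.5,1,99]).round(4))
b=(hsv[...,0]>105)&(hsv[...,0]<130)&(hsv[...,1]>110)&(W[...,1]<0)&(W[...,1]>-.09)&(abs(W[...,0])<.1)&(W[...,2]>.02)&(W[...,2]<.17)
if b.sum()>20: print("blue",b.sum(),"y",np.percentile(W[b][:,1],[2,50,98]).round(4),"x",np.percentile(W[b][:,0],[2,50]).round(4))
dk=(im.max(-1)<75)&(W[...,1]>-.05)&(W[...,1]<.08)&(abs(W[...,0])<.05)&(W[...,2]>.06)&(W[...,2]<.12)
if dk.sum()>10: print("end",dk.sum(),np.percentile(W[dk][:,1],[5,50,95]).round(4))
E
python3 look.py 9; python3 fit.py 9
```

```text
10.1833 [ 0.59149327 -0.26384521  0.17548603] [ 0.048  0.428  0.405  1.493 -0.177  1.254 -1.377] [-0.84  0.47 -3.58] 0.12758251068872897
rack TCP [ 0.0193 -0.0383  0.1755] R [[-1.0, 0.003, -0.002], [0.002, 0.003, -1.0], [-0.003, -1.0, -0.003]]
page y=a x+b z+c [-0.0018 -0.0072 -0.0293] 449 at z.09: y -0.0299
page x [-0.0592  0.0887] z [0.0056 0.0183 0.228 ]
blue 199 y [-0.0661 -0.0485 -0.0434] x [-0.0741 -0.0681]
end 328 [-0.0315  0.0434  0.0464]
```

View pics/wrist9.png

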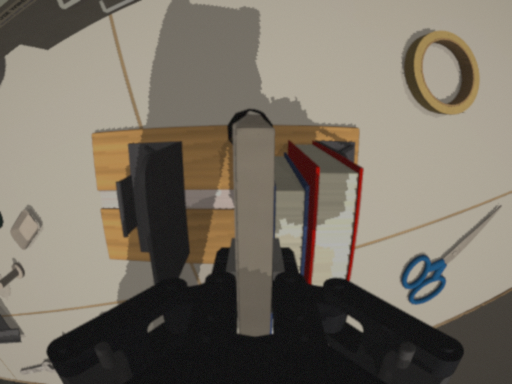

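Emit:
send_rows([
  [0, 0, 0.001, 0.002, 0, 0, 0],
  [0, 0, 0.002, 0.0035, 0, 0, 0],
  [0, 0, 0.003, 0.0035, 0, 0, 0],
  [0, 0, 0.004, 0.0035, 0, 0, 0],
  [0, 0, 0.004, 0.0035, 0, 0, 0],
])

```text
clock: 10.75
position: [0.5907, -0.2668, 0.1714]
ee_rot: [0.1, 0.701, -0.699, -0.097]
ft_force: [-0.4, 1.0, -3.7]
grip_width: 0.13
```

```bash
python3 look.py 10; python3 fit.py 10
```

```text
10.75 [ 0.59070748 -0.26678652  0.17135401] [ 0.053  0.432  0.405  1.496 -0.179  1.246 -1.37 ] [-0.43  0.98 -3.72] 0.13021715718460078
rack TCP [ 0.0193 -0.0414  0.1714] R [[-1.0, 0.003, -0.001], [0.001, 0.003, -1.0], [-0.003, -1.0, -0.003]]
page y=a x+b z+c [-0.0036 -0.0087 -0.0321] 477 at z.09: y -0.0329
page x [-0.0595  0.0902] z [0.0055 0.0098 0.2234]
blue 180 y [-0.0661 -0.0496 -0.044 ] x [-0.0738 -0.0684]
end 333 [-0.0349  0.0435  0.0468]
```

Emit:
send_rows([
  [0, 0, 0.001, 0.001, 0, 0, 0],
  [0, 0, 0.0015, 0.001, 0, 0, 0],
  [0, 0, 0.0015, 0.001, 0, 0, 0],
])

```text
clock: 11.15
position: [0.5906, -0.2677, 0.1701]
ee_rot: [0.1, 0.701, -0.699, -0.097]
ft_force: [1.0, 0.2, -3.2]
grip_width: 0.132
```

Emit:
send_rows([
  [0, 0, 0.001, 0, 0, 0, 0],
  [0, 0, 0.0015, 0, 0, 0, 0],
  [0, 0, 0.0015, 0, 0, 0, 0],
])

```text
clock: 11.4
position: [0.5905, -0.2678, 0.1685]
ee_rot: [0.1, 0.701, -0.699, -0.097]
ft_force: [0.1, -0.1, -3.4]
grip_width: 0.131
```

Emit:
send_rows([
  [0, 0, 0.001, 0, 0, 0, 0],
  [0, 0, 0.0015, 0, 0, 0, 0],
  [0, 0, 0.0015, 0, 0, 0, 0],
])

```text
clock: 11.65
position: [0.5908, -0.2678, 0.1674]
ee_rot: [0.1, 0.701, -0.699, -0.097]
ft_force: [0.4, -0.3, -1.9]
grip_width: 0.128
```

Emit:
send_rows([
  [0, 0, 0.001, 0, 0, 0, 0],
  [0, 0, 0.0015, 0, 0, 0, 0],
  [0, 0, 0.0015, 0, 0, 0, 0],
])

```text
clock: 11.9
position: [0.5913, -0.2681, 0.1671]
ee_rot: [0.101, 0.701, -0.699, -0.096]
ft_force: [0.5, 0.4, 6.5]
grip_width: 0.128
```

```bash
python3 look.py 11; python3 fit.py 11
```

```text
11.9 [ 0.59134228 -0.26807808  0.16710026] [ 0.055  0.436  0.404  1.5   -0.181  1.236 -1.367] [0.54 0.38 6.49] 0.12818497065179527
rack TCP [ 0.0203 -0.0424  0.1671] R [[-1.0, 0.006, -0.001], [0.001, 0.003, -1.0], [-0.006, -1.0, -0.003]]
page y=a x+b z+c [-0.0068 -0.0072 -0.0332] 444 at z.09: y -0.0338
page x [-0.0591  0.0899] z [0.0075 0.0127 0.2203]
blue 179 y [-0.0678 -0.0502 -0.0445] x [-0.0741 -0.0684]
end 338 [-0.0355  0.0431  0.0463]
```

View pics/scene11z.png

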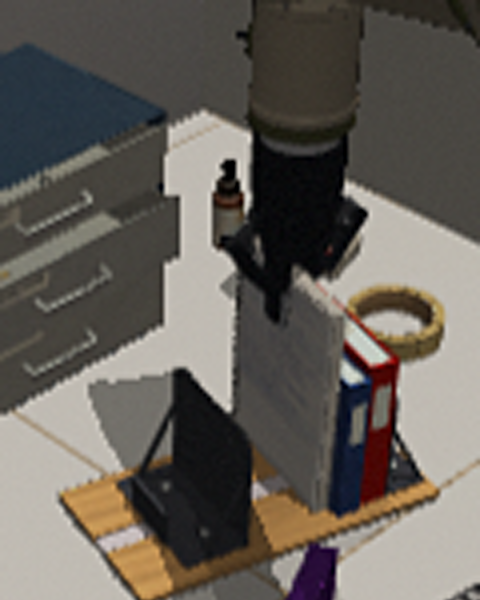

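Emit:
send_rows([
  [0, 0, -0.0005, 0.001, 0, 0, 0],
  [0, 0, -0.001, 0.0015, 0, 0, 0],
  [0, 0, -0.001, 0.0015, 0, 0, 0],
])

```text
clock: 12.3
position: [0.5907, -0.2688, 0.1673]
ee_rot: [0.101, 0.701, -0.699, -0.097]
ft_force: [1.3, 3.1, 3.4]
grip_width: 0.13
```

```bash
python3 look.py 12; python3 fit.py 12
```

```text
12.3 [ 0.59073706 -0.26882697  0.16726902] [ 0.057  0.436  0.404  1.5   -0.182  1.238 -1.365] [1.34 3.09 3.4 ] 0.12960093384501012
rack TCP [ 0.0199 -0.0433  0.1673] R [[-1.0, 0.005, -0.001], [0.001, 0.004, -1.0], [-0.005, -1.0, -0.004]]
page y=a x+b z+c [-0.0093 -0.01   -0.0334] 463 at z.09: y -0.0343
page x [-0.0588  0.0912] z [0.004  0.0104 0.2205]
blue 178 y [-0.068  -0.0501 -0.0446] x [-0.074  -0.0681]
end 340 [-0.0361  0.0431  0.0465]
```

Emit:
send_rows([
  [10, 0, 0, 0, 0, 0, 0],
  [18, 0, 0, 0, 0, 0, 0],
  [26, 0, 0, 0, 0, 0, 0],
  [34, 0, 0, 0, 0, 0, 0],
  [40, 0, 0, 0, 0, 0, 0],
  [40, 0, 0, 0, 0, 0, 0],
])

```text
clock: 12.95
position: [0.5899, -0.2696, 0.1664]
ee_rot: [0.1, 0.701, -0.699, -0.098]
ft_force: [-0.3, 0.4, 0.4]
grip_width: 0.4
```

```bash
python3 look.py 13; python3 fit.py 13
```

```text
12.95 [ 0.58986575 -0.26960626  0.1664388 ] [ 0.057  0.437  0.405  1.501 -0.181  1.238 -1.365] [-0.3   0.45  0.41] 0.3995766284087146
rack TCP [ 0.0193 -0.0443  0.1664] R [[-1.0, 0.003, -0.002], [0.002, 0.003, -1.0], [-0.003, -1.0, -0.003]]
page y=a x+b z+c [-0.005  -0.0012 -0.0332] 434 at z.09: y -0.0333
page x [-0.0582  0.0908] z [0.0044 0.0095 0.2191]
blue 182 y [-0.0666 -0.0496 -0.043 ] x [-0.0741 -0.0681]
end 345 [-0.0356  0.0433  0.0464]
```

View pics/wrist13.png

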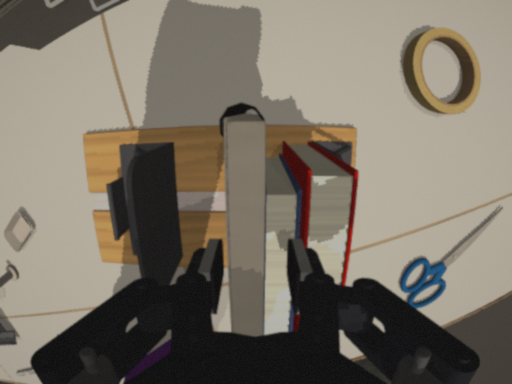

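Emit:
send_rows([
  [40, 0, 0, -0.003, 0, 0, 0],
  [40, 0, -0.01, -0.003, 0, 0, 0],
  [40, 0, -0.03, -0.003, 0, 0, 0],
  [40, 0, -0.055, -0.003, 0, 0, 0],
  [40, 0, -0.09, -0.003, 0, 0, 0],
  [40, 0, -0.13, -0.003, 0, 0, 0],
  [40, 0, -0.17, -0.003, 0, 0, 0],
  [40, 0, -0.17, -0.003, 0, 0, 0],
])

```text
clock: 13.77
position: [0.5918, -0.2679, 0.3466]
ee_rot: [0.104, 0.7, -0.7, -0.093]
ft_force: [-0.3, -1.4, 0.7]
grip_width: 0.399
```

```bash
python3 look.py 14; python3 fit.py 14
```

```text
13.7667 [ 0.59178952 -0.26790206  0.34663497] [ 0.05   0.361  0.434  1.224 -0.154  1.572 -1.394] [-0.3  -1.45  0.73] 0.3991602134585809
rack TCP [ 0.0207 -0.0421  0.3466] R [[-1.0, 0.016, -0.001], [0.001, 0.002, -1.0], [-0.016, -1.0, -0.002]]
page y=a x+b z+c [-0.0018 -0.0033 -0.0336] 451 at z.09: y -0.0339
page x [-0.0585  0.0914] z [0.0046 0.0101 0.2204]
blue 179 y [-0.067  -0.0495 -0.0436] x [-0.0737 -0.0681]
end 357 [-0.0355  0.0428  0.0462]
```

View pics/scene14z.png

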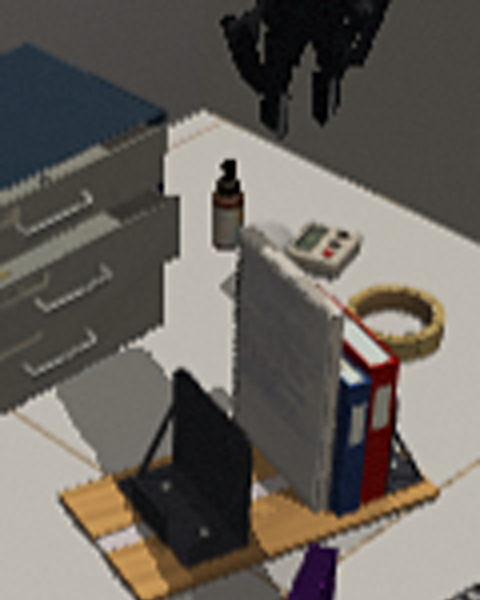

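Run:
```python
from h import *
from workcell import *
o=get_obs();F=frame([0,0,-1],-RR[:,1])
rel(o,fromrack([.0,.16,.33]),F)
rel(o,fromrack([.0,.16,.03]),F)
```

```text
t [ 0.0192  0.008  -0.2013] w [ 0.0033 -0.0012 -0.0048] dist 0.202 deg 0.3
t [ 0.0206  0.308  -0.2003] w [ 0.0033 -0.0012 -0.0048] dist 0.368 deg 0.3
```

Emit:
send_rows([
  [0, 0.005, 0, -0.035, 0, 0, 0],
  [0, 0.01, 0, -0.07, 0, 0, 0],
  [0, 0.015, 0, -0.105, 0, 0, 0],
  [0, 0.019, 0, -0.14, 0, 0, 0],
  [0, 0.019, 0.004, -0.175, 0, 0, 0],
  [0, 0.019, 0.008, -0.201, 0, 0, 0],
  [0, 0.019, 0.008, -0.201, 0, 0, 0],
  [0, 0.019, 0.008, -0.201, 0, 0, 0],
])

```text
clock: 14.58
position: [0.6273, -0.066, 0.3275]
ee_rot: [0.098, 0.701, -0.699, -0.097]
ft_force: [-0.4, -0.8, 0.4]
grip_width: 0.001
```

```bash
python3 look.py 15; python3 fit.py 15;python3 - <<'E'
from h import *
from workcell import *
o=get_obs();F=frame([0,0,-1],-RR[:,1])
rel(o,fromrack([.0,.16,.03]),F)
E
```

```text
14.5833 [ 0.6272629  -0.06603171  0.32745784] [-0.218  0.32   0.338  1.301 -0.107  1.537 -1.74 ] [-0.36 -0.84  0.37] 0.0014516301723789327
rack TCP [-0.0008  0.1617  0.3275] R [[-1.0, 0.001, 0.002], [-0.002, 0.003, -1.0], [-0.001, -1.0, -0.003]]
page y=a x+b z+c [-0.0072 -0.0021 -0.0337] 473 at z.09: y -0.0339
page x [-0.0577  0.0919] z [0.0066 0.0116 0.219 ]
blue 179 y [-0.0675 -0.0493 -0.0437] x [-0.0733 -0.0687]
end 346 [-0.0361  0.0433  0.0463]
t [ 0.001   0.2989 -0.0013] w [ 0.0024 -0.0034 -0.0031] dist 0.299 deg 0.3
```

View pics/scene15.png

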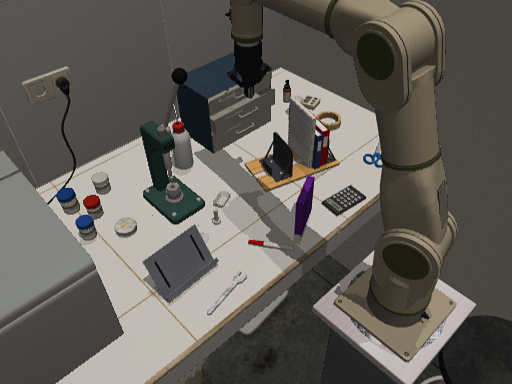

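View pics/wrist15.png

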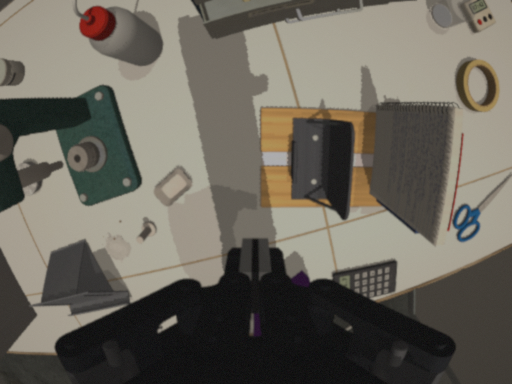

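Emit:
send_rows([
  [0, 0, 0, 0, 0, -0.12, 0],
  [0, 0, 0, 0, 0, -0.24, 0],
  [0, 0, 0, 0, 0, -0.36, 0],
  [0, 0, 0, 0, 0, -0.48, 0],
  [0, 0, 0, 0, 0, -0.6, 0],
  [0, 0, 0, 0, 0, -0.72, 0],
  [0, 0, 0, 0, 0, -0.84, 0],
  [0, 0, 0, 0, 0, -0.96, 0],
  [0, 0, 0, 0, 0, -1.08, 0],
  [0, 0, 0, 0, 0, -1.2, 0],
])

```text
clock: 15.57
position: [0.6272, -0.0701, 0.3293]
ee_rot: [0.313, -0.633, 0.633, -0.317]
ft_force: [0.4, -0.7, -0.4]
grip_width: 0.003
```

Emit:
send_rows([
  [0, 0, 0, 0, 0, -0.12, 0],
  [0, 0, 0, 0, 0, -0.24, 0],
  [0, 0, 0, 0, 0, -0.36, 0],
  [0, 0, 0, 0, 0, -0.371, 0],
  [0, 0, 0, 0, 0, -0.371, 0],
])

```text
clock: 15.98
position: [0.6273, -0.0697, 0.3293]
ee_rot: [0.422, -0.565, 0.566, -0.426]
ft_force: [-0.4, 1.0, -0.4]
grip_width: -0.001
```

Run:
```python
from h import *
from workcell import *
o=get_obs();F=frame([0,0,-1],RR[:,0]);print(o["joint_pos"].round(3),o["position"])
rel(o,fromrack([.0,.145,.03]),F)
```

```text
[-0.063  0.312  0.137  1.29  -0.044  1.538 -0.216] [ 0.6272843  -0.06966048  0.32928051]
t [ 0.0141  0.2992 -0.0013] w [-0.0037 -0.0058 -0.003 ] dist 0.3 deg 0.4
```

Emit:
send_rows([
  [0, 0.004, 0.035, 0, 0, 0, 0],
  [0, 0.008, 0.07, 0, 0, 0, 0],
  [0, 0.011, 0.105, 0, 0, 0, 0],
  [0, 0.014, 0.14, 0, 0, 0, 0],
  [0, 0.014, 0.175, 0, 0, 0, 0],
  [0, 0.014, 0.21, 0, 0, 0, 0],
  [0, 0.014, 0.24, -0.001, 0, 0, 0],
  [0, 0.014, 0.27, -0.001, 0, 0, 0],
  [0, 0.014, 0.29, -0.001, 0, 0, 0],
  [0, 0.014, 0.299, -0.001, 0, 0, 0],
])

```text
clock: 16.82
position: [0.622, -0.0814, 0.0269]
ee_rot: [-0.424, 0.566, -0.565, 0.424]
ft_force: [-0.6, 0.4, 0.1]
grip_width: 0.002
```

Emit:
send_rows([
  [0, 0, 0, 0, 0, 0, 0],
])

```text
clock: 16.9
position: [0.6226, -0.0812, 0.0281]
ee_rot: [-0.424, 0.566, -0.565, 0.425]
ft_force: [-0.3, 0.7, 0.9]
grip_width: -0.002
```

```bash
python3 look.py 16; python3 fit.py 16;python3 - <<'E'
from h import *
from workcell import *
o=get_obs();F=frame([0,0,-1],RR[:,0])
rel(o,fromrack([.0,.12,.03]),F)
E
```

```text
16.9 [ 0.62261424 -0.08124899  0.02814064] [-0.03   0.518  0.113  1.66  -0.07   0.967 -0.175] [-0.35  0.72  0.95] -0.0023169117212380953
rack TCP [-0.001   0.1458  0.0281] R [[-0.004, 0.0, 1.0], [-1.0, 0.002, -0.004], [-0.002, -1.0, 0.0]]
page y=a x+b z+c [-0.0057 -0.0028 -0.0335] 454 at z.09: y -0.0338
page x [-0.058   0.0908] z [0.0035 0.0101 0.2196]
blue 182 y [-0.0672 -0.0496 -0.0434] x [-0.0732 -0.0684]
end 318 [-0.0356  0.0435  0.0465]
t [ 0.0265  0.0019 -0.0014] w [-0.0061 -0.0027 -0.0036] dist 0.027 deg 0.4
```

View pics/scene16z.png

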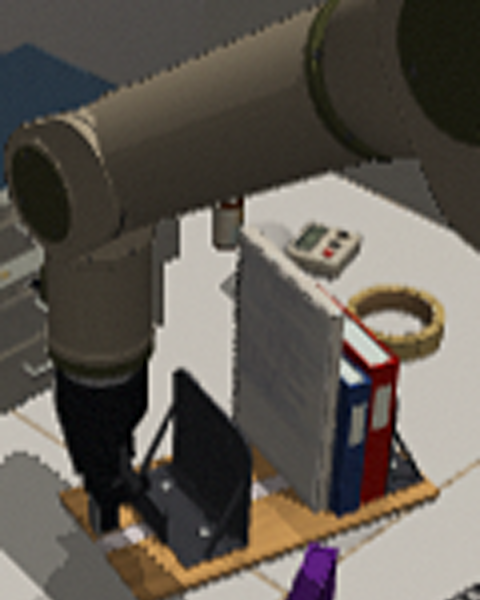

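View pics/wrist16.png

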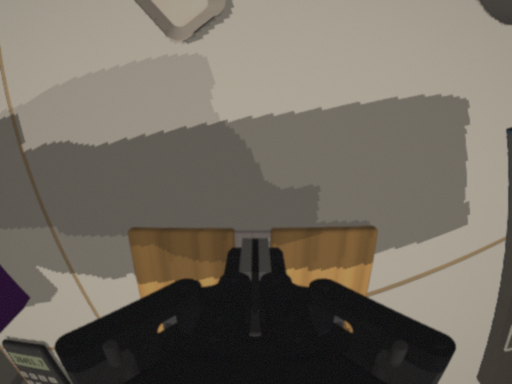

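Emit:
send_rows([
  [0, 0.01, 0, -0.001, 0, 0, 0],
  [0, 0.02, 0, -0.001, 0, 0, 0],
  [0, 0.028, 0, -0.001, 0, 0, 0],
  [0, 0.034, 0, -0.001, 0, 0, 0],
  [0, 0.04, 0, -0.001, 0, 0, 0],
  [0, 0.04, 0, -0.001, 0, 0, 0],
])

```text
clock: 17.55
position: [0.612, -0.1207, 0.0306]
ee_rot: [0.423, -0.565, 0.566, -0.427]
ft_force: [-0.2, -0.5, 0.4]
grip_width: 0.003
```

```bash
python3 look.py 17; python3 fit.py 17
```

```text
17.55 [ 0.6119746  -0.12074135  0.03056255] [ 0.026  0.505  0.123  1.675 -0.075  0.961 -0.105] [-0.18 -0.51  0.45] 0.0025913111214436657
rack TCP [-0.0004  0.1049  0.0306] R [[-0.003, 0.005, 1.0], [-1.0, 0.003, -0.003], [-0.003, -1.0, 0.005]]
page y=a x+b z+c [-0.0036 -0.0024 -0.0335] 475 at z.09: y -0.0337
page x [-0.0573  0.0911] z [0.0061 0.0101 0.2198]
blue 183 y [-0.0667 -0.0489 -0.0437] x [-0.0738 -0.0686]
end 322 [-0.0356  0.0328  0.0359]
```

View pics/scene17z.png

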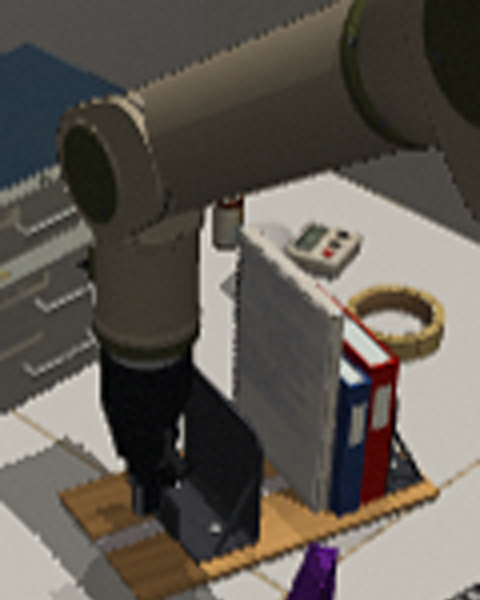

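Run:
```python
from h import *
for n in("scene17","top17"):
    W=torack(pts(load(n))).reshape(-1,3)
    for z0 in np.arange(.05,.5,.03):
        m=(W[:,2]>z0)&(W[:,2]<z0+.03)&(W[:,1]>.02)&(W[:,1]<.3)&(W[:,0]>-.25)&(W[:,0]<.15)
        m2=m&(abs(W[:,0])<.1)
        if m2.sum()>3: print(n,z0.round(2),"y min rel TCP",(np.percentile(W[m2][:,1],[1,99])-.105).round(3),"x",np.percentile(W[m][:,0],[1,99]).round(3))
    # arm points overall near books in x range
    m=(W[:,2]>.225)&(W[:,0]>-.08)&(W[:,0]<.1)&(W[:,1]<.3)&(W[:,1]>-.2);print("min y above .225",W[m][:,1].min(), "min z among x in book range",W[m&(W[:,1]<.2)][:,2].min())
```

```text
scene17 0.05 y min rel TCP [-0.075  0.014] x [-0.246  0.059]
scene17 0.08 y min rel TCP [-0.074  0.018] x [-0.246  0.051]
scene17 0.11 y min rel TCP [-0.075  0.021] x [-0.249  0.051]
scene17 0.14 y min rel TCP [-0.025  0.039] x [-0.25   0.007]
scene17 0.17 y min rel TCP [-0.024  0.039] x [-0.041  0.004]
scene17 0.2 y min rel TCP [-0.027  0.043] x [-0.046  0.01 ]
scene17 0.23 y min rel TCP [-0.033  0.043] x [-0.045  0.016]
scene17 0.26 y min rel TCP [-0.03   0.044] x [-0.044  0.022]
scene17 0.29 y min rel TCP [-0.028  0.042] x [-0.045  0.011]
scene17 0.32 y min rel TCP [-0.031  0.053] x [-0.049  0.025]
scene17 0.35 y min rel TCP [0.007 0.054] x [-0.085  0.039]
scene17 0.38 y min rel TCP [0.012 0.053] x [-0.125  0.036]
scene17 0.41 y min rel TCP [0.014 0.051] x [-0.169  0.013]
scene17 0.44 y min rel TCP [0.006 0.046] x [-0.212 -0.032]
scene17 0.47 y min rel TCP [-0.001  0.025] x [-0.249 -0.081]
min y above .225 0.06652792459920526 min z among x in book range 0.22505184789579913
top17 0.32 y min rel TCP [0.044 0.053] x [-0.041  0.013]
top17 0.35 y min rel TCP [0.041 0.053] x [-0.076  0.021]
top17 0.38 y min rel TCP [-0.041  0.052] x [-0.082  0.047]
top17 0.41 y min rel TCP [-0.051  0.049] x [-0.08   0.033]
top17 0.44 y min rel TCP [-0.05   0.043] x [-0.115 -0.016]
top17 0.47 y min rel TCP [-0.046  0.025] x [-0.165 -0.06 ]
min y above .225 -0.0407620682104687 min z among x in book range 0.22508968131363072
```

Emit:
send_rows([
  [0, 0.007, 0, 0, 0, 0, 0],
  [0, 0.014, 0, 0, 0, 0, 0],
  [0, 0.021, 0, 0, 0, 0, 0],
  [0, 0.028, 0, 0, 0, 0, 0],
  [0, 0.035, 0, 0, 0, 0, 0],
  [0, 0.042, 0, 0, 0, 0, 0],
  [0, 0.049, 0, 0, 0, 0, 0],
  [0, 0.055, 0, 0, 0, 0, 0],
  [0, 0.055, 0, 0, 0, 0, 0],
])

```text
clock: 18.45
position: [0.5962, -0.1742, 0.0299]
ee_rot: [0.423, -0.565, 0.566, -0.426]
ft_force: [-0.7, -0.5, 0.2]
grip_width: -0.002
```

```bash
python3 look.py 18; python3 fit.py 18
```

```text
18.45 [ 0.59616072 -0.17416059  0.02989061] [ 0.103  0.502  0.138  1.682 -0.083  0.959 -0.01 ] [-0.75 -0.46  0.17] -0.001771400416443035
rack TCP [-0.0009  0.0492  0.0299] R [[-0.003, 0.004, 1.0], [-1.0, 0.002, -0.003], [-0.002, -1.0, 0.004]]
page y=a x+b z+c [-0.0206 -0.1327 -0.0138] 467 at z.09: y -0.0258
page x [-0.0656  0.0608] z [0.0109 0.0116 0.2195]
blue 177 y [-0.0672 -0.0487 -0.0433] x [-0.0736 -0.0685]
end 386 [-0.0335 -0.0203  0.0667]
```

View pics/scene18z.png

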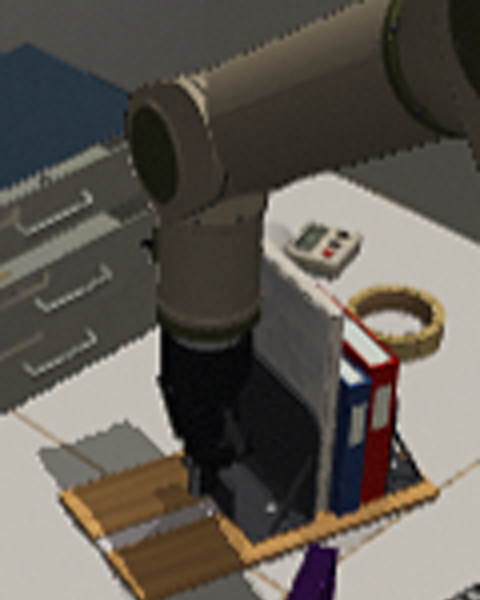

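Emit:
send_rows([
  [0, 0.003, 0, 0, 0, 0, 0],
  [0, 0.006, 0, 0, 0, 0, 0],
  [0, 0.008, 0, 0, 0, 0, 0],
  [0, 0.008, 0, 0, 0, 0, 0],
])

```text
clock: 18.93
position: [0.5947, -0.1799, 0.03]
ee_rot: [0.424, -0.564, 0.565, -0.427]
ft_force: [1.3, 1.3, 0.2]
grip_width: 0.0
```

Emit:
send_rows([
  [0, 0.001, 0, 0, 0, 0, 0],
  [0, 0.002, 0, 0, 0, 0, 0],
  [0, 0.002, 0, 0, 0, 0, 0],
])

```text
clock: 19.18
position: [0.5942, -0.1815, 0.03]
ee_rot: [0.424, -0.564, 0.565, -0.427]
ft_force: [0.8, 2.4, 0.4]
grip_width: -0.001
```

Emit:
send_rows([
  [0, 0.001, 0, 0, 0, 0, 0],
  [0, 0.0015, 0, 0, 0, 0, 0],
  [0, 0.0015, 0, 0, 0, 0, 0],
])

```text
clock: 19.43
position: [0.5938, -0.1829, 0.0299]
ee_rot: [0.424, -0.564, 0.565, -0.427]
ft_force: [0.8, 2.8, 0.8]
grip_width: 0.004
```

```bash
python3 look.py 19; python3 fit.py 19
```

```text
19.4333 [ 0.59382167 -0.18285461  0.0299298 ] [ 0.117  0.502  0.139  1.682 -0.086  0.959  0.009] [0.82 2.78 0.78] 0.0035674612640511296
rack TCP [-0.0008  0.0402  0.0299] R [[-0.001, 0.004, 1.0], [-1.0, 0.003, -0.001], [-0.003, -1.0, 0.004]]
page y=a x+b z+c [-0.0034 -0.0387 -0.0276] 401 at z.09: y -0.0311
page x [-0.066   0.0517] z [0.0095 0.0113 0.22  ]
blue 182 y [-0.0676 -0.0497 -0.0426] x [-0.0732 -0.0683]
end 368 [-0.0328 -0.0288  0.0568]
```

View pics/scene19z.png

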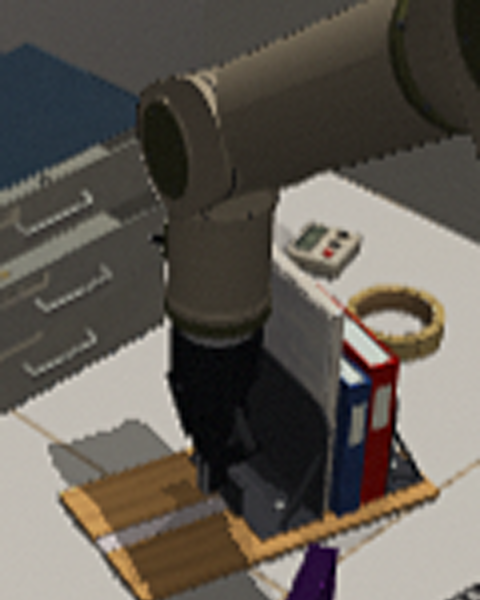

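Emit:
send_rows([
  [0, 0.001, 0, 0, 0, 0, 0],
  [0, 0.002, 0, 0, 0, 0, 0],
  [0, 0.002, 0, 0, 0, 0, 0],
])

```text
clock: 19.83
position: [0.5935, -0.184, 0.0299]
ee_rot: [0.423, -0.565, 0.565, -0.428]
ft_force: [2.6, 3.8, 0.4]
grip_width: 0.001
```

Emit:
send_rows([
  [0, 0.001, 0, 0, 0, 0, 0],
  [0, 0.0015, 0, 0, 0, 0, 0],
  [0, 0.0015, 0, 0, 0, 0, 0],
])

```text
clock: 20.08
position: [0.5933, -0.1846, 0.03]
ee_rot: [0.423, -0.565, 0.565, -0.428]
ft_force: [2.1, 7.4, 0.8]
grip_width: -0.0
```

Emit:
send_rows([
  [0, 0.001, 0, 0, 0, 0, 0],
  [0, 0.001, 0, 0, 0, 0, 0],
  [0, 0.001, 0, 0, 0, 0, 0],
])

```text
clock: 20.33
position: [0.5932, -0.1849, 0.03]
ee_rot: [-0.423, 0.565, -0.564, 0.428]
ft_force: [2.4, 9.1, 1.4]
grip_width: -0.001
```

Emit:
send_rows([
  [0, 0.001, 0, 0, 0, 0, 0],
  [0, 0.002, 0, 0, 0, 0, 0],
  [0, 0.002, 0, 0, 0, 0, 0],
])

```text
clock: 20.58
position: [0.5932, -0.185, 0.03]
ee_rot: [-0.423, 0.565, -0.564, 0.429]
ft_force: [3.6, 12.9, 1.5]
grip_width: 0.002
```

```bash
python3 look.py 20; python3 fit.py 20
```

```text
20.5833 [ 0.59322865 -0.18497957  0.02996275] [ 0.125  0.503  0.137  1.681 -0.09   0.959  0.02 ] [ 3.57 12.9   1.55] 0.002147880494409203
rack TCP [-0.0007  0.038   0.03  ] R [[0.002, 0.004, 1.0], [-1.0, 0.008, 0.002], [-0.008, -1.0, 0.004]]
page y=a x+b z+c [-0.0041 -0.0289 -0.0305] 401 at z.09: y -0.0331
page x [-0.0657  0.0508] z [0.01   0.0107 0.2201]
blue 177 y [-0.0685 -0.0517 -0.0459] x [-0.0733 -0.0684]
end 370 [-0.0343 -0.0309  0.0549]
```

Emit:
send_rows([
  [0, -0.006, 0, 0, 0, 0, 0],
  [0, -0.015, 0, 0, 0, 0, 0],
  [0, -0.03, 0, 0, 0, 0, 0],
  [0, -0.05, -0.01, 0, 0, 0, 0],
  [0, -0.06, -0.04, 0, 0, 0, 0],
  [0, -0.06, -0.08, 0, 0, 0, 0],
  [0, -0.06, -0.12, 0, 0, 0, 0],
  [0, -0.08, -0.16, 0, 0, 0, 0],
  [0, -0.11, -0.2, 0, 0, 0, 0],
  [0, -0.14, -0.24, 0, 0, 0, 0],
])

```text
clock: 21.57
position: [0.626, -0.0671, 0.2567]
ee_rot: [0.423, -0.565, 0.566, -0.426]
ft_force: [1.6, 0.2, 0.1]
grip_width: -0.003
```

Emit:
send_rows([
  [0, -0.03, -0.03, 0, 0, 0, 0],
  [0, -0.06, -0.05, 0, 0, 0, 0],
  [0, -0.09, -0.06, 0, 0, 0, 0],
  [0, -0.12, -0.06, 0, 0, 0, 0],
  [0, -0.12, -0.06, 0, 0, 0, 0],
])

```text
clock: 21.98
position: [0.6597, 0.0562, 0.3147]
ee_rot: [-0.425, 0.564, -0.563, 0.43]
ft_force: [0.3, 1.3, -1.1]
grip_width: -0.004
```

```bash
python3 look.py 21; python3 fit.py 21
python3 - <<'E'
from h import *
i=cv2.imread("pics/top21.png");cv2.imwrite("pics/top21z.png",cv2.resize(i[135:210,275:375],None,fx=6,fy=6,interpolation=cv2.INTER_CUBIC))
# compare bystanders
a=load("scene0")["pixels"].astype(int);b=load("scene21")["pixels"].astype(int)
for n,(x0,y0,x1,y1) in {"punch":(208,203,224,226),"marker":(245,236,297,253),"calc":(320,184,368,216)}.items(): print(n,abs(a-b)[y0:y1,x0:x1].mean())
# plate top & page near top in scene
c=load("scene21");W=torack(pts(c));im=c["pixels"]
dk=(im.max(-1)<75)&(W[...,1]>-.05)&(W[...,1]<.0)&(abs(W[...,0])<.05)&(W[...,2]>.04)&(W[...,2]<.12);print("plate inner? y",np.percentile(W[dk][:,1],[5,50,95]))
hsv=cv2.cvtColor(im,cv2.COLOR_RGB2HSV)
pg=(hsv[...,1]<60)&(W[...,2]>.135)&(W[...,2]<.215)&(abs(W[...,0])<.05)&(W[...,1]>-.046)&(W[...,1]<-.02)
P=W[pg];A=np.c_[P[:,0],P[:,2],np.ones(len(P))];print("page upper",np.linalg.lstsq(A,P[:,1],rcond=None)[0].round(4),np.median(P[:,1]),len(P))
for nm in("top0","top21"):
    W=torack(pts(load(nm)));h=cv2.cvtColor(load(nm)["pixels"],cv2.COLOR_RGB2HSV)
    t=(W[...,2]>.138)&(W[...,2]<.168)&(W[...,1]<-.02)&(W[...,1]>-.12)&(abs(W[...,0])<.05);print(nm,"tops y",np.percentile(W[t][:,1],[1,99]).round(4))
E
```

```text
21.9833 [0.65967622 0.05620982 0.31470186] [-0.202  0.385  0.071  1.22  -0.031  1.532 -0.407] [ 0.31  1.26 -1.12] -0.003559086639052402
rack TCP [-0.0032  0.2881  0.3147] R [[0.006, 0.003, 1.0], [-1.0, 0.006, 0.006], [-0.006, -1.0, 0.003]]
page y=a x+b z+c [ 0.0004 -0.0315 -0.0305] 456 at z.09: y -0.0333
page x [-0.0647  0.0922] z [0.0105 0.0117 0.22  ]
blue 181 y [-0.0683 -0.0514 -0.046 ] x [-0.0738 -0.0685]
end 227 [-0.035  -0.0324 -0.0296]
punch 9.331521739130435
marker 27.941930618401205
calc 19.354600694444443
plate inner? y [-0.03505086 -0.03242377 -0.02978529]
page upper [-0.0027 -0.0004 -0.0356] -0.03562106372132562 337
top0 tops y [-0.097  -0.0461]
top21 tops y [-0.0979 -0.0357]
```

View pics/scene21z.png

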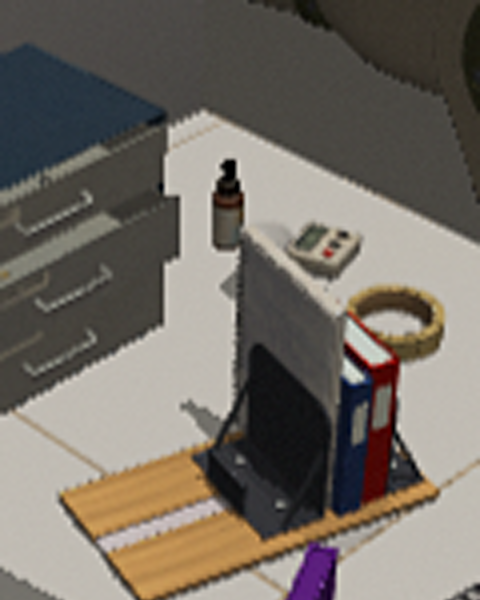

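View pics/top21z.png

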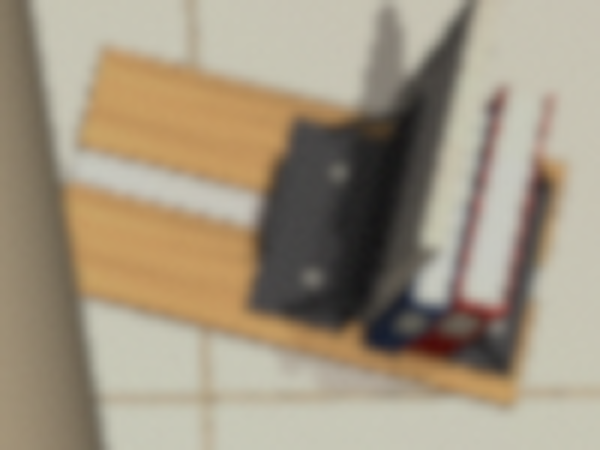

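View pics/scene21.png

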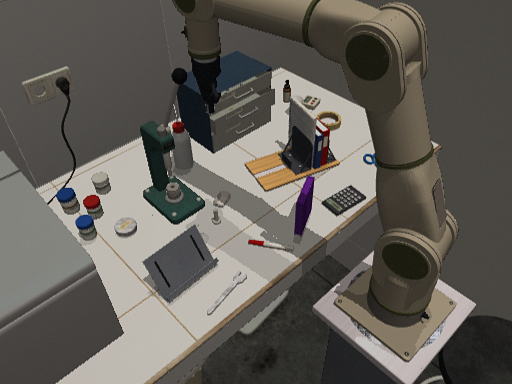

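Emit:
send_rows([
  [0, 0, 0, 0, 0, 0, 0],
  [0, 0, 0, 0, 0, 0, 0],
  [0, 0, 0, 0, 0, 0, 0],
  [0, 0, 0, 0, 0, 0, 0],
])

```text
clock: 22.47
position: [0.6591, 0.0479, 0.315]
ee_rot: [0.423, -0.565, 0.566, -0.427]
ft_force: [0.2, -0.1, -1.4]
grip_width: 0.002
```

```bash
python3 -c "
from workcell import *
print(get_obs()['ft_force']);print(hand_in())"
```

```text
[ 0.23570533 -0.12192442 -1.39581482]
the job is handed in; nothing more can be done
None
```

I put the logbook away and handed the job in at about 22 s; `hand_in()` gave no verdict. I gripped the logbook along the slope, lifted it off the stand and stood it on its short edge against the blue book, back cover towards it. Then I pushed the thumb tab until the row resisted, at about 13 N, and backed the arm clear.

Last checks, all taken from the scene camera before handing in:
- **Logbook:** it stands vertical to within about 0.003 rad. Its centre is about 15 mm from the rack's middle in depth, against the 40 mm allowed.
- **Row:** the page face is at rack y ≈ −0.036 m and the sliding end's inner face is also at ≈ −0.036 m. Logbook to blue book and blue to red show gaps of about 1 mm or less.
- **Red book to fixed end:** I did not measure this gap closely. The row resisted the push, and the top view shows the red book's outer face within about 2–3 mm of the fixed end.
- **Robot:** the wrist force was about 1.4 N, with the gripper well clear of everything.
- **Punch, marker and calculator:** they look unmoved in the final picture. I did not measure their positions; a simple before/after image comparison was not conclusive, because the arm's shadow falls across them.

**Disagreement in the readings:** camera and arm positions differed by about 2 mm, within the stated calibration. One page-plane fit also showed a tilt of 0.03 rad. It mixed in points from the steel plate, and a fit on the page above the plate showed none.

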